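# Pin and clip the dough press hinge

## Task

The dough press has been washed and its hinge pin is only part of the way in: push the pin fully home until its head rests on the hinge ear. Then take the R-clip out of the spoon rest and gently work its straight leg down through the pin's cross-hole, feeling for the hole and its slant because the pin may stand turned, until the bent leg has snapped over the pin, and let go. Never force the pin or the clip, and leave the bowl and the tray where they are.

Things in the scene. Friction and masses are not known exactly. Their poses are not given: they have to be found in the camera images.
- press: Cast-aluminium dough press, two plates 170 mm across, 76 mm high with its folded lever; stands fast. Origin: centre of its underside; x from plates to hinge, y along the hinge pin towards its head, z up. Two hinge ears (outer faces y = -48 and +48, x = 100 to 130, tops 71 mm up) carry an 18 mm brass pin, axis at x = 115, 56 mm up. Over 30 N of contact spoils them.
- head_home (a point): Fixed point on the press (x 115, y 53, z 56 mm), axes as the press: centre of the outer face of the pin's head once the pin is home. The head is a disc 28 mm across and 5 mm thick on the +y end of the pin; push it along -y.
- pin (a joint): How far the pin is drawn out along +y, in m: 0 = home (head against the +y ear), up to 0.030; the head's outer face is this far beyond head_home. About 3 N of friction, stays where left, stops hard when home. Only at home is the cross-hole clear of the -y ear.
- pin_seat (a point): Fixed point on the press (x 115, y -56, z 56 mm), axes as the press: centre of the pin's cross-hole once home, on the pin's axis, 8 mm outside the -y ear. Hole 6.2 mm wide. Its upper mouth slants towards press x by some angle from -0.3 to 0.55 rad off upright, which is not measured, and the pin is too tight to turn: the leg must be slanted like the hole, pointing at pin_seat.
- clip_coil (a point): Centre of the R-clip's flat double coil, 30 mm across, 10 mm thick along the clip's y: grip its two flat faces from above. Clip of 5 mm steel wire, 50 g, 108 mm long; z up the straight leg from its round tip to the coil, x from straight to bent leg. The centre is 93 mm above the tip, 12.5 mm in x from the leg. Starts with its leg 16 mm down in the rest's middle hole, leaning up to 0.06 rad.
- clip_seat (a point): Point on the straight leg's axis, 38 mm above its tip; home = at pin_seat, level with the hollow of the bent leg. The bent leg ends 18 mm above the tip and is sprung towards the straight leg; it rides over the pin with 4 to 10 N of push and snaps on in the last 5 mm. Bent leg on either side of the pin is right; the flat of the clip stands across the pin (clip y along it).
- clip_leg (a joint): How far the bent leg is sprung open, rad: 0 = relaxed, about 0.05 while it rides over the pin, nearly 0 again once snapped on.
- rest: White ceramic spoon rest, stands fast. Origin: underside centre of its raised draining end (50 x 60 mm, 36 mm high, three holes in a row along y, the clip in the middle one); its shallow dish, 14 mm high, spans y = 30 to 155, x = -45 to 45 mm.
- bowl: Empty steel bowl, 150 mm across, 58 mm high, origin at the centre of its underside. Leave it alone.
- tray: Clear acrylic tray with raised edges, 120 x 280 mm, 28 mm high, holding two pairs of chopsticks; origin at the centre of its underside. Leave it alone.
- cooker: Hinged-lid rice cooker, 270 x 250 mm, 228 mm high with its handle; stands fast; origin at the centre of its underside. Not needed.

How it is judged:
By the outcome, as a careful person would: the job done as asked, in the order asked, and still so for the second after the job is handed in, with the robot touching nothing.
It also fails if it takes over 67 s, if anything falls off the work surface, if the arm or the gripper's body presses on something with over 40 N, if the wrist force passes 120 N, or if a joint passes its speed limit or range.

## Robot

A 6-joint arm with a two-finger parallel gripper is mounted at the origin on the work surface. World frame = base frame: x ahead of the robot, y to its left, z up, the work surface at z = 0. Lengths are in m, angles in rad, forces in N, time in s.
With the tool pointing down it reaches from about 0.35 to 0.85 m from the base axis. Payload 8.1 kg.
Tool frame: the origin (TCP) lies at the centre of the arm's flange, where the gripper is bolted on; the fingertips stand 186 mm ahead of it and the grasp point (between the pads) lies 167 mm ahead of it; z points along the fingers, y is the direction in which the jaws open and shut (so a half turn about z gives the same grasp; the last joint's range is limited). The gripper opens to 93 mm and grips with 3 to 60 N. Pads are 15 mm wide; open, the fingers measure 128 mm over their backs; the gripper's body (75 mm by 188 mm) begins 65 mm behind the grasp point.
Start: joints at [-1.318, 0.13, 1.488, -0, 1.523, -0.085], TCP at [0.199, -0.566, 0.405] pointing down, gripper open.
Joint ranges: [-2.96, 2.96], [-0.89, 2.26], [0.02, 2.5], [-1.34, 4.48], [0, 2.73], [-2.66, 2.66]. Speed limits (rad/s): [2.39, 2.39, 2.79, 3.14, 3.14, 3.14].

## Interface

Orientations are given as a rotation vector (axis times angle).
In Python, from plant import robot, viewer, order gives the robot as it stands.
- The arm moves only by the tool apply_moves, never from a script. Its argument "deltas" is a list of rows, each a list of 3 entries, a list of its own where there are three numbers: the finger opening in mm, from 0 to 93, then the shift along the tool's x, y, z in mm, then the turn about the tool's z in rad. In form: [[grip, [dx, dy, dz], yaw], ...]. A call has 1 to 5 rows; each row shifts and turns the commanded pose from where the row before left it, along the tool's axes as they then stand; what a row does not reach is not made up. A row lasts 1/8 s, in which the tool goes at most 62.5 mm and 10.7 degrees, less where a joint would pass 70% of its speed; a pose out of reach is approached as far as the arm can. A call is refused whole if a number of a shift passes 62.5 or a number of a turn 0.188, either way. A call with a gripper value outside its range is refused whole. The fingers move at their own pace and stop on an object; "grip_force" is the grip in N (left out, the last holds). Time passes only in rows, so rows that do not move let the fingers close. It gives the time, the measured TCP pose, the force and the opening at its end, in the units of the state.
- robot.read_state(): the state, without advancing time (a new reading comes with each control period).
- viewer.read_camera(name): name is "scene" or "top"; returns the picture (384x512x3 uint8, blue, green, red); there is no depth.
- viewer.get_calibration(name): a dict with "fx", "fy", "cx", "cy" (pixels), "R" (3x3) and "t" (3): a world point X has camera coordinates R X + t. Camera axes: x right, y down, z forward; pixel columns grow to the right and rows downward; lengths in m; the calibration is good to about 2 mm. A picture is of the moment at which its call begins. get_calibration takes no time and is no camera call.
- order.close_job(): hands the job in, once; it reports no verdict.
The state is a dict: "t": time; "q": joint angles; "dq": joint speeds; "joint_torque": joint torques, N m; "tool_pos": TCP position; "orientation": TCP orientation; "force": force on the tool from outside, world axes, zero at the start; "wrist_torque": the same for the moment, N m; "opening": finger opening in m.
Only numpy, scipy, OpenCV 4.12 (cv2) and the standard library are available. Lean on these libraries where they do the work, as an engineer would, in place of code of your own. Each camera call takes 0.05 s, during which the arm holds its last target. There are 200 camera calls.

## Working session

There is one attempt and no reset: what is moved stays moved. The work goes in short steps, Python scripts to look and compute and a tool call to move; the robot and the scene stay as the last step left them, time stands still between calls to the robot, and variables do not carry over. Pictures are saved under pics/ and viewed, about 8 in all and at most 12, crops included, and the job is handed in when it is done.

Besides the shell and the picture viewer there is one more tool, called after ">>>" as name(argument=value, ...), one argument or row to a line, values as JSON. apply_moves: Moves the arm, as the interface text tells. Its arguments: {"type":"object","properties":{"deltas":{"type":"array"},"grip_force":{"type":"number"}},"required":["deltas"]}

```bash
ls; mkdir -p pics; python3 - <<'E'
from plant import robot, viewer
import cv2, numpy as np
s=robot.read_state(); print({k:np.round(v,3).tolist() for k,v in s.items()})
for n in("scene","top"):
    c=viewer.get_calibration(n); print(n,{k:np.round(v,4).tolist() for k,v in c.items()})
    im=viewer.read_camera(n); cv2.imwrite(f"pics/{n}0.png",im)
    cv2.imwrite(f"pics/{n}0b.png",cv2.resize(im,(800,600),interpolation=cv2.INTER_CUBIC))
E
```

```text
pics
{'t': 0.0, 'q': [-1.318, 0.131, 1.489, -0.0, 1.523, -0.085], 'dq': [0.001, 0.001, 0.0, 0.001, 0.003, -0.002], 'joint_torque': [-0.001, -55.984, -49.176, 0.077, 0.036, -0.0], 'tool_pos': [0.199, -0.566, 0.404], 'orientation': [-3.095, -0.528, 0.0], 'force': [0.606, 0.183, -0.656], 'wrist_torque': [0.037, 0.02, -0.015], 'opening': 0.093}
scene {'fx': 404.0742, 'fy': 404.0742, 'cx': 256.6717, 'cy': 192.4315, 'R': [[0.8958, 0.4444, 0.0054], [0.2641, -0.5226, -0.8107], [-0.3575, 0.7276, -0.5855]], 't': [-0.4672, -0.1744, 1.7302]}
top {'fx': 445.8241, 'fy': 445.8241, 'cx': 256.6635, 'cy': 191.2901, 'R': [[0.0245, -0.9996, -0.0149], [-0.9987, -0.0238, -0.0449], [0.0445, 0.016, -0.9989]], 't': [-0.1557, 0.5622, 1.631]}
```

View pics/scene0b.png

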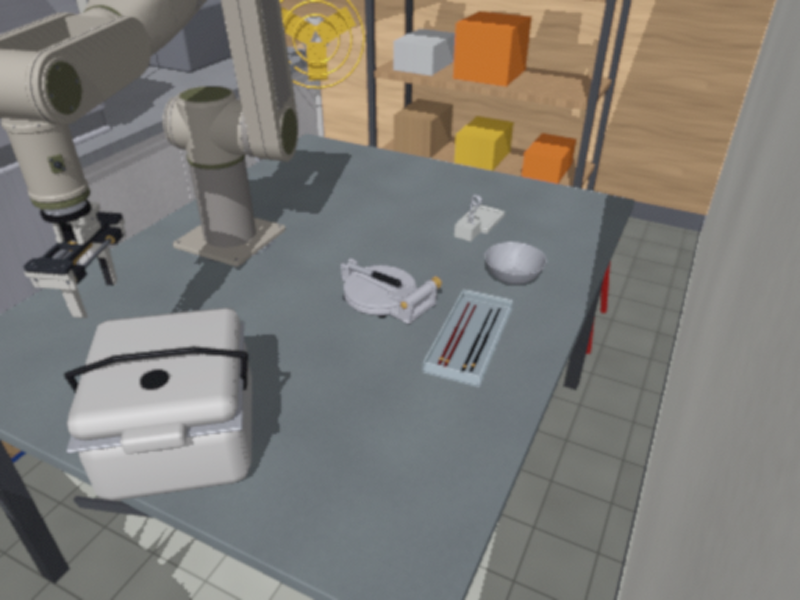

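View pics/top0b.png

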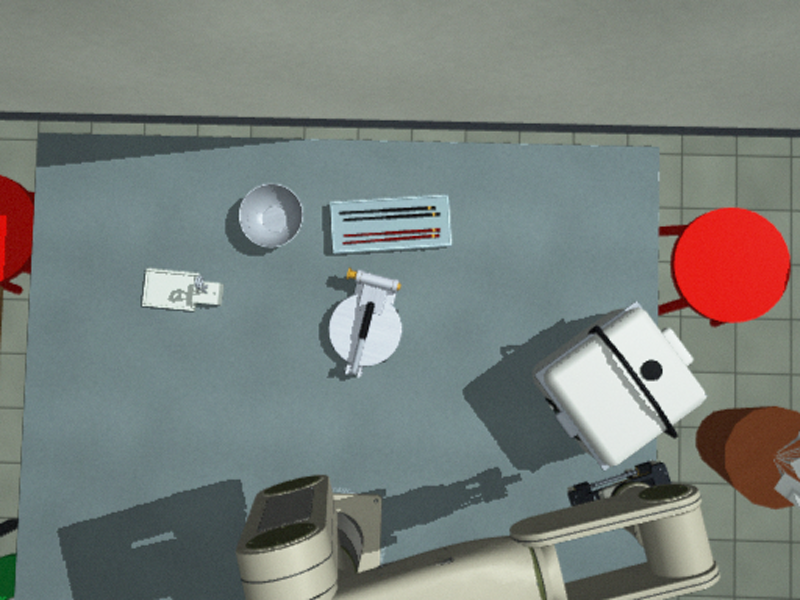

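```bash
python3 - <<'E'
import cv2, numpy as np
a=cv2.imread("pics/scene0.png");b=cv2.imread("pics/top0.png")
f=lambda im,x,y,w,h,k:cv2.resize(im[y:y+h,x:x+w],None,fx=k,fy=k,interpolation=cv2.INTER_CUBIC)
A=np.hstack([f(a,210,155,80,60,5),f(a,280,115,80,60,5)]); B=np.hstack([f(b,200,165,80,80,5),f(b,80,150,80,80,5)])
cv2.imwrite("pics/crop0.png",np.vstack([A,B[:300]]))
E
```

```text
(no output)
```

View pics/crop0.png

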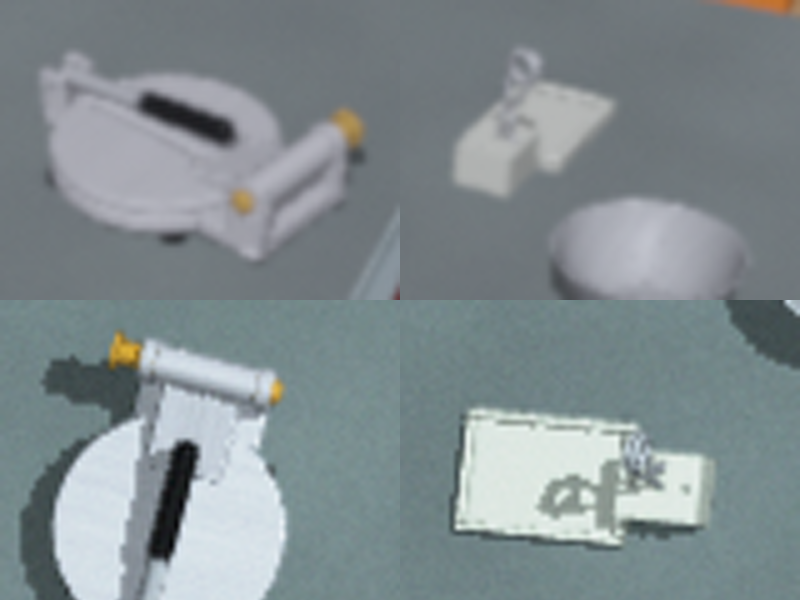

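```bash
cat > h.py <<'E'
import cv2, numpy as np
from plant import robot, viewer, order
from scipy.spatial.transform import Rotation as Ro
C={n:viewer.get_calibration(n) for n in("scene","top")}
def ray(n,p):
    c=C[n];R=np.array(c["R"]);o=-R.T@c["t"]
    d=R.T@np.array([(p[0]-c["cx"])/c["fx"],(p[1]-c["cy"])/c["fy"],1]);return o,d/np.linalg.norm(d)
def onz(n,p,z):
    o,d=ray(n,p);return o+d*(z-o[2])/d[2]
def tri(ps,pt):
    A=np.zeros((3,3));b=np.zeros(3);L=[ray("scene",ps),ray("top",pt)]
    for o,d in L: P=np.eye(3)-np.outer(d,d);A+=P;b+=P@o
    X=np.linalg.solve(A,b);return X,[np.linalg.norm(np.cross(X-o,d)) for o,d in L]
def proj(n,X):
    c=C[n];v=np.array(c["R"])@X+c["t"];return np.array([c["fx"]*v[0]/v[2]+c["cx"],c["fy"]*v[1]/v[2]+c["cy"]])
E
python3 - <<'E'
from h import *
b=cv2.imread("pics/top0.png");a=cv2.imread("pics/scene0.png")
for n,im,box in(("top",b,(200,160,90,80)),("scene",a,(215,160,75,50))):
    h=cv2.cvtColor(im,cv2.COLOR_BGR2HSV);x,y,w,k=box
    m=((h[...,0]>8)&(h[...,0]<35)&(h[...,1]>90)).astype(np.uint8);q=np.zeros_like(m);q[y:y+k,x:x+w]=m[y:y+k,x:x+w]
    N,L,S,ce=cv2.connectedComponentsWithStats(q)
    for i in range(1,N):
        if S[i,4]>3: print(n,S[i],ce[i],onz(n,ce[i],.056))
# white disc
h=cv2.cvtColor(b,cv2.COLOR_BGR2HSV)
for y in range(225,236,5): print(y,h[y,200:265,2].tolist())
np.set_printoptions(linewidth=250)
print(cv2.cvtColor(a,cv2.COLOR_BGR2GRAY)[122:150,374:398])
print(cv2.cvtColor(b,cv2.COLOR_BGR2GRAY)[172:192,118:146])
print(b[165:188,218:260].sum(2)//3)
E
```

```text
top [222 172   6   7  31] [224.35483871 175.19354839] [ 0.61894441 -0.02521252  0.056     ]
top [254 181   3   5   9] [254.66666667 182.88888889] [ 0.59381622 -0.134822    0.056     ]
scene [277 177   5   7  21] [279.28571429 179.57142857] [ 0.62124864 -0.01750253  0.056     ]
scene [257 194   3   3   8] [258.125 194.875] [ 0.59433262 -0.1362164   0.056     ]
225 [139, 141, 136, 141, 139, 139, 139, 108, 87, 80, 82, 81, 81, 82, 82, 130, 214, 231, 231, 231, 230, 230, 230, 171, 152, 149, 145, 116, 155, 195, 204, 203, 229, 232, 232, 231, 232, 230, 231, 229, 229, 230, 229, 229, 228, 230, 230, 231, 230, 232, 231, 217, 152, 139, 136, 137, 141, 135, 137, 138, 143, 134, 140, 139, 138]
230 [138, 137, 140, 141, 142, 138, 141, 141, 137, 144, 140, 141, 108, 84, 85, 81, 83, 80, 80, 82, 97, 170, 156, 148, 153, 142, 124, 171, 202, 202, 196, 224, 229, 232, 231, 229, 232, 231, 230, 231, 229, 230, 228, 229, 223, 212, 138, 114, 130, 135, 138, 140, 143, 137, 143, 141, 136, 134, 138, 142, 140, 137, 138, 137, 141]
235 [140, 140, 142, 140, 136, 138, 141, 141, 144, 143, 138, 133, 130, 133, 90, 86, 81, 84, 87
[... 8538 characters left out ...]
37 135 130 137]
 [ 72  74  71  76  72  73  72  71  70 106 138 140 145 147 164 205 206 208 206 206 199 205 164 194 153 145 119 114 118 132 141 147 117 171 187 179 132 130 126 133 132 134]
 [ 90  84  74  73  73  71  69  76  69 118 139 143 141 138 194 208 208 208 205 207 202 205 202 206 205 209 161 153 141 133 120 118 112 143 158 147 106 118 132 131 132 132]
 [123 126  90  84  75  74  71  71  60 134 141 139 139 117 202 206 208 206 203 203 199 208 200 205 207 206 203 206 206 158 142 141 126 110 112 138 116 133 132 135 131 132]
 [121 127 125 127  83  75  69  71  82 128 149 143 139 136 199 207 211 206 203 203 200 206 199 205 208 204 207 208 207 176 146 140 142 119 136 139 131 134 130 133 135 134]]
```

```bash
python3 - <<'E'
from h import *
b=cv2.imread("pics/top0.png");a=cv2.imread("pics/scene0.png")
for z in(.056,.071):
    L=onz("top",(227.5,175.8),z);Rr=onz("top",(254.2,182.7),z);print(z,L,Rr,(L+Rr)/2,np.linalg.norm(L-Rr),np.arctan2((L-Rr)[0],(L-Rr)[1]))
g=b.min(2);m=(g>185).astype(np.uint8)
pts=[]
for y in range(203,228):
    c=np.where(m[y,205:265])[0]+205
    if len(c): pts.append((c.max()+.5,y)); 
    if y<222 and len(c): pts.append((c.min()-.5,y))
for z in(.03,.04,.05):
    P=np.array([onz("top",p,z)[:2] for p in pts])
    A=np.c_[2*P,np.ones(len(P))];s=np.linalg.lstsq(A,(P**2).sum(1),rcond=None)[0];r=np.sqrt(s[2]+s[0]**2+s[1]**2)
    print(z,s[:2],r,np.abs(np.hypot(*(P-s[:2]).T)-r).max())
f=lambda im,x,y,w,h,k:cv2.resize(im[y:y+h,x:x+w],None,fx=k,fy=k,interpolation=cv2.INTER_NEAREST)
cv2.imwrite("pics/clip0.png",np.hstack([f(a,290,115,40,45,10),f(b,112,165,40,45,10)]))
E
```

```text
0.056 [ 0.61702438 -0.03658492  0.056     ] [ 0.59445541 -0.13313121  0.056     ] [ 0.60573989 -0.08485806  0.056     ] 0.09914910155764851 0.22963952671507049
0.071 [ 0.61585604 -0.03782281  0.071     ] [ 0.59349917 -0.13346176  0.071     ] [ 0.60467761 -0.08564228  0.071     ] 0.09821729653741168 0.22963952671506957
0.03 [ 0.49402717 -0.05950459] 0.08380288551144217 0.002350022263396853
0.04 [ 0.49401903 -0.06017532] 0.08328624748603194 0.0023355345658149645
0.05 [ 0.49401089 -0.06084605] 0.08276960946061905 0.0023210468682304114
```

View pics/clip0.png

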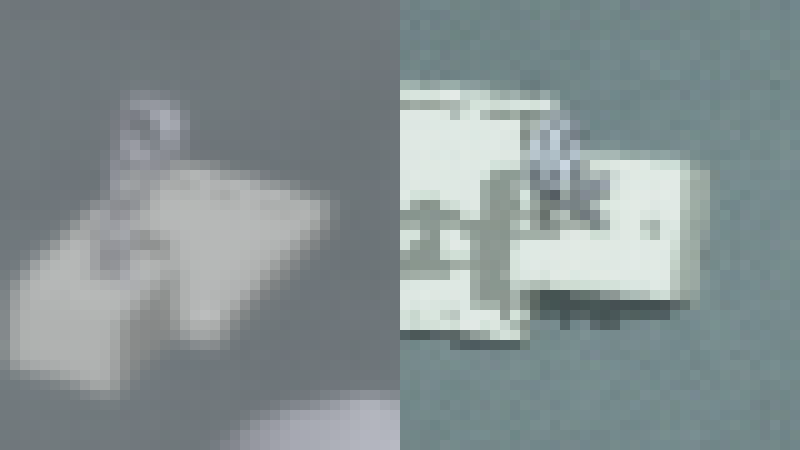

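```bash
python3 - <<'E'
from h import *
print(tri((304.5,127.8),(127.2,179.5)))
for z in(.10,.113): print(onz("top",(127.2,179.5),z),onz("scene",(304.5,127.8),z))
# rest top face via bright mask, block end
b=cv2.imread("pics/top0.png")
m=(b.min(2)>205).astype(np.uint8); q=np.zeros_like(m); q[150:205,85:150]=m[150:205,85:150]
q=cv2.morphologyEx(q,cv2.MORPH_CLOSE,np.ones((5,5)))
N,L,S,ce=cv2.connectedComponentsWithStats(q);i=1+S[1:,4].argmax();print(S[i])
c=cv2.findContours((L==i).astype(np.uint8),0,cv2.CHAIN_APPROX_NONE)[0][0][:,0]
ap=cv2.approxPolyDP(c,2,True)[:,0];print([(tuple(p.tolist()),np.round(onz("top",p,.036 if p[0]>130 else .014)[:2],4)) for p in ap])
print(onz("top",(132.2,187.2),.036),onz("top",(136.6,187.4),.036))
# top-view coil axis: direction of pixels bluish
h=b.astype(int);mm=((h[...,0]-h[...,2])>12)
ys,xs=np.where(mm[172:192,120:140]);print(list(zip(xs+120,ys+172)))
a=cv2.imread("pics/scene0.png").astype(int);ys,xs=np.where((a[...,0]-a[...,2])[120:145,298:314]>8)
np.set_printoptions(linewidth=200);print((a[...,0]-a[...,2])[120:146,298:314])
E
```

```text
(array([0.59094069, 0.30763554, 0.11037317]), [np.float64(0.0008543273578205796), np.float64(0.0008543273578209774)])
[0.59238397 0.31123091 0.1       ] [0.58358158 0.32668315 0.1       ]
[0.59154909 0.3072144  0.113     ] [0.59196826 0.30201395 0.113     ]
[ 91 172  49  27 892]
[((91, 195), array([0.5373, 0.4701])), ((123, 198), array([0.5291, 0.3508])), ((124, 193), array([0.5477, 0.3478])), ((138, 194), array([0.5445, 0.2895])), ((139, 182), array([0.5884, 0.2874])), ((131, 181), array([0.5913, 0.3169])), ((131, 188), array([0.5658, 0.3159])), ((124, 187), array([0.5699, 0.3486])), ((123, 176), array([0.6105, 0.3539])), ((126, 175), array([0.6145, 0.3429])), ((95, 172), array([0.6229, 0.4587]))]
[0.56880745 0.31164066 0.036     ] [0.56846014 0.29551069 0.036     ]
[(np.int64(120), np.int64(172)), (np.int64(121), np.int64(172)), (np.int64(122), np.int64(172)), (np.int64(123), np.int64(172)), (np.int64(124), np.int64(172)), (np.int64(125), np.int64(172)), (np.int64(126), np.int64(172)), (np.int64(127), np.int64(172)), (np.int64(128), np.int64(172)), (np.int64(129), np.int64(172)), (
[... 5585 characters left out ...]
 8  5  6  7  5  3  2  2  3  4  5  5]
 [11 12 11 10  6  5  5  5  2  1  1  2  2  2  2  2]
 [12 10  9  8  6  6  5  2  2  1  2  2  2  1  1  2]
 [10  7  8  6  6  7  4  1  1  2  0  1  1  1  2  1]
 [ 6  4  6  6  6  4  2  1  2  2  1  1  1  1  1  2]
 [ 2  3  7  7  6  3  2  1  1  1  2  1  1  1  1  2]
 [ 2  3  7  5  8  5  1  2  1  1  2  1  2  1  1  1]
 [ 2  3  5  6  8  4  2  1  1  2  2  1  1  1  1  2]
 [ 2  4  5  7  6  3  1  1  1  1  1  1  1  2  1  1]
 [ 2  4  5  6  6  3  1  1  1  2  1  2  1  2  1  1]
 [ 2  3  3  5  7  4  3  2  1  2  2  2  1  1  1  2]
 [ 1  1  2  3  5  4  2  1  2  2  1  1  2  2  1  2]
 [ 1  1  1  1  2  2  1  1  1  1  1  2  2  1  1  2]
 [ 1  1  1  2  2  1  1  2  0  2  1  1  1  2  2  1]]
```

```bash
cat >> h.py <<'E'
O=np.array([.4937,-.0594,0]);ps=-.2275
PX=np.array([np.cos(ps),np.sin(ps),0]);PY=np.array([-np.sin(ps),np.cos(ps),0]);PZ=np.array([0,0,1.])
def press(x,y,z): return O+PX*x+PY*y+PZ*z
def toP(w): d=np.asarray(w)-O; return np.array([d@PX,d@PY,d[2]])
def state():
    s=robot.read_state();R=Ro.from_rotvec(s["orientation"]).as_matrix();return s,np.array(s["tool_pos"]),R
def plan(ways,grip,p=None,R=None,step=50,ang=.15):
    """ways: list of (xyz, angle of tool y axis in world); prints rows"""
    s,p0,R0=state();p=p0 if p is None else p;R=R0 if R is None else R;rows=[]
    for g,th in ways:
        g=np.array(g,float);cur=np.arctan2(R[1,1],R[0,1]);d=(th-cur+np.pi)%(2*np.pi)-np.pi
        n=int(max(np.ceil(np.linalg.norm(g-p)*1000/step),np.ceil(abs(d)/ang),1))
        for i in range(n):
            t=R.T@(g-p)/(n-i)*1000; rows.append([grip,[round(v,1) for v in t.tolist()],round(-d/n,3)])
            p=p+R@np.array(rows[-1][1])/1000; R=R@Ro.from_rotvec([0,0,rows[-1][2]]).as_matrix()
    for i in range(0,len(rows),5): print(rows[i:i+5])
    return p,R
E
python3 - <<'E'
from h import *
s,p,R=state();print(R.round(3),np.arctan2(R[1,1],R[0,1]))
tY=np.arctan2(PY[1],PY[0]);print("press y ang",tY,"head_home",press(115,53,56) if 0 else press(.115,.053,.056),press(.115,-.056,.056))
for th in(tY,tY-np.pi):
    print(plan([((.22,-.54,.47),np.arctan2(R[1,1],R[0,1])),(press(.115,.053+.065,.40),th),(press(.115,.053+.065,.236),th)],0))
E
```

```text
[[ 0.943  0.331 -0.   ]
 [ 0.331 -0.943  0.002]
 [ 0.    -0.002 -1.   ]] -1.2330250440240398
press y ang 1.3432963267948965 head_home [ 0.61769059 -0.03370304  0.056     ] [ 0.59310644 -0.13989447  0.056     ]
[[0, [14.3, -8.8, -33.1], np.float64(-0.0)], [0, [14.3, -8.7, -33.1], np.float64(-0.0)], [0, [32.1, -22.3, 3.9], np.float64(-0.143)], [0, [34.9, -17.5, 3.9], np.float64(-0.143)], [0, [37.1, -12.3, 3.9], np.float64(-0.143)]]
[[0, [38.4, -6.9, 3.9], np.float64(-0.143)], [0, [39.0, -1.3, 3.9], np.float64(-0.143)], [0, [38.8, 4.2, 3.9], np.float64(-0.143)], [0, [37.8, 9.7, 3.9], np.float64(-0.143)], [0, [36.1, 15.0, 4.0], np.float64(-0.143)]]
[[0, [33.6, 20.0, 3.9], np.float64(-0.143)], [0, [30.4, 24.6, 4.0], np.float64(-0.143)], [0, [26.5, 28.7, 3.9], np.float64(-0.143)], [0, [22.2, 32.2, 4.0], np.float64(-0.143)], [0, [17.4, 35.0, 3.9], np.float64(-0.143)]]
[[0, [12.2, 37.1, 4.0], np.float64(-0.143)], [0, [6.8, 38.5, 3.9], np.float64(-0.143)], [0, [1.2, 39.0, 4.0], np.float64(-0.143)], [0, [-4.3, 38.8, 3.9], np.float64(-0.143)], [0, [-9.9, 37.8, 4.0], np.float64(-0.143)]]
[[0, [-
[... 854 characters left out ...]
, -37.0, 4.7], np.float64(0.038)], [0, [27.3, -38.1, 4.7], np.float64(0.038)], [0, [25.9, -39.1, 4.8], np.float64(0.038)], [0, [24.4, -40.1, 4.7], np.float64(0.038)], [0, [22.8, -40.9, 4.8], np.float64(0.038)]]
[[0, [21.2, -41.8, 4.7], np.float64(0.038)], [0, [19.7, -42.6, 4.8], np.float64(0.038)], [0, [0.0, 0.1, 41.0], np.float64(-0.001)], [0, [0.0, 0.1, 41.0], np.float64(-0.001)], [0, [0.1, 0.0, 41.0], np.float64(-0.001)]]
[[0, [0.0, 0.1, 41.0], np.float64(-0.001)]]
(array([0.63233829, 0.02960686, 0.23596932]), array([[ 9.74068480e-01, -2.26252958e-01, -4.41389743e-04],
       [-2.26251979e-01, -9.74067443e-01,  1.63049944e-03],
       [-7.98848700e-04, -1.48835280e-03, -9.99998573e-01]]))
```

>>> apply_moves(
  deltas=[
    [0,[0,0,-13],0.113],
    [0,[0,0,-13],0.113],
    [0,[0,0,-13],0.113],
    [0,[0,0,-13],0.113],
    [0,[0,0,-13],0.113],
  ],
  grip_force=20,
)

```text
t: 0.72
tool_pos: [0.1989, -0.566, 0.4695]
orientation: [-3.12, 0.362, 0.001]
force: [0.3, 0.6, 0.2]
opening: 0.0476
```

>>> apply_moves(
  deltas=[
    [0,[19,-45,4],0],
    [0,[19,-45,4],0],
    [0,[19,-45,4],0],
    [0,[19,-45,4],0],
    [0,[19,-45,4],0],
  ],
)

```text
t: 1.35
tool_pos: [0.3427, -0.3668, 0.4492]
orientation: [-3.121, 0.356, 0.001]
force: [0.7, -0.3, -0.6]
opening: 0.0009
```

>>> apply_moves(
  deltas=[
    [0,[19,-45,4],0],
    [0,[19,-45,4],0],
    [0,[19,-45,4],0],
    [0,[19,-45,4],0],
    [0,[19,-45,4],0],
  ],
)

```text
t: 1.98
tool_pos: [0.486, -0.169, 0.4293]
orientation: [-3.121, 0.356, 0.001]
force: [1.3, -0.1, 0.6]
opening: 0.0005
```

>>> apply_moves(
  deltas=[
    [0,[19,-45,4],0],
    [0,[19,-45,4],0],
    [0,[19,-45,4],0],
    [0,[19,-45,4],0],
    [0,[19,-45,4],0],
  ],
)

```text
t: 2.6
tool_pos: [0.6292, 0.0288, 0.409]
orientation: [3.121, -0.356, -0.001]
force: [0.2, -0.1, 0.1]
opening: 0.0001
```

```bash
python3 - <<'E'
from h import *
s,p,R=state();print(p,toP(p),s["t"],s["force"],s["opening"],s["q"]);tY=np.arctan2(PY[1],PY[0])
plan([(press(.115,.118,.40),tY-np.pi),(press(.115,.118,.236),tY-np.pi)],0)
E
```

```text
[0.62924516 0.02883838 0.40904714] [0.11215109 0.11653598 0.40904714] 2.6 [ 0.19774879 -0.08418268  0.10616674] 0.00010949866759307975 [-3.55487366e-02  2.09478942e-01  1.39232486e+00 -8.19829241e-05
  1.54060415e+00  1.76237706e+00]
[[0, [2.9, -1.5, 9.0], np.float64(0.0)], [0, [0.0, -0.0, 41.0], np.float64(0.0)], [0, [0.0, -0.0, 41.0], np.float64(0.0)], [0, [0.0, -0.0, 41.0], np.float64(0.0)], [0, [0.1, -0.0, 41.0], np.float64(0.0)]]
```

>>> apply_moves(
  deltas=[
    [0,[3,-1,43],0],
    [0,[0,0,43],0],
    [0,[0,0,43],0],
    [0,[0,0,43],0],
  ],
)

```text
t: 3.1
tool_pos: [0.6314, 0.0278, 0.2358]
orientation: [3.121, -0.356, -0.001]
force: [-0.1, 0.2, 0.0]
opening: 0.0009
```

>>> apply_moves(
  deltas=[
    [0,[0,8,0],0],
    [0,[0,8,0],0],
    [0,[0,4,0],0],
    [0,[0,4,0],0],
    [0,[0,4,0],0],
  ],
)

```text
t: 3.72
tool_pos: [0.6257, 0.0, 0.2388]
orientation: [-3.121, 0.356, -0.003]
force: [0.3, 0.4, 0.5]
opening: 0.0002
```

>>> apply_moves(
  deltas=[
    [0,[0,3,2],0],
    [0,[0,3,0],0],
    [0,[0,3,0],0],
  ],
)

```text
t: 4.1
tool_pos: [0.6234, -0.0082, 0.2357]
orientation: [-3.121, 0.356, -0.0]
force: [1.6, 2.3, -0.5]
opening: 0.0006
```

>>> apply_moves(
  deltas=[
    [0,[0,2,0],0],
    [0,[0,2,0],0],
    [0,[0,2,0],0],
  ],
)

```text
t: 4.47
tool_pos: [0.622, -0.0143, 0.2357]
orientation: [-3.121, 0.356, 0.0]
force: [1.1, 3.1, -0.6]
opening: 0.0004
```

>>> apply_moves(
  deltas=[
    [0,[0,1,0],0],
  ],
)

```text
t: 4.6
tool_pos: [0.6218, -0.0153, 0.2357]
orientation: [3.121, -0.356, -0.0]
force: [0.4, 2.3, -1.2]
opening: 0.0005
```

>>> apply_moves(
  deltas=[
    [0,[0,1,0],0],
  ],
)

```text
t: 4.72
tool_pos: [0.6215, -0.0162, 0.2356]
orientation: [-3.121, 0.356, 0.0]
force: [0.8, 3.3, -0.2]
opening: 0.0002
```

>>> apply_moves(
  deltas=[
    [0,[0,0.5,0],0],
  ],
)

```text
t: 4.85
tool_pos: [0.6214, -0.0167, 0.2357]
orientation: [-3.121, 0.356, 0.0]
force: [1.3, 2.9, -0.3]
opening: 0.0006
```

>>> apply_moves(
  deltas=[
    [0,[0,0.5,0],0],
  ],
)

```text
t: 4.97
tool_pos: [0.6213, -0.0172, 0.2357]
orientation: [-3.121, 0.356, 0.0]
force: [1.3, 2.7, -1.9]
opening: 0.0005
```

>>> apply_moves(
  deltas=[
    [0,[0,0.5,0],0],
  ],
)

```text
t: 5.1
tool_pos: [0.6212, -0.0176, 0.2357]
orientation: [-3.121, 0.356, 0.0]
force: [0.4, 2.3, -0.5]
opening: 0.0001
```

>>> apply_moves(
  deltas=[
    [0,[0,0.5,0],0],
  ],
)

```text
t: 5.22
tool_pos: [0.6211, -0.0181, 0.2357]
orientation: [-3.121, 0.356, 0.0]
force: [1.4, 2.0, -0.6]
opening: 0.0003
```

>>> apply_moves(
  deltas=[
    [0,[0,0.5,0],0],
  ],
)

```text
t: 5.35
tool_pos: [0.621, -0.0186, 0.2357]
orientation: [-3.121, 0.356, 0.0]
force: [0.2, 2.8, -1.3]
opening: 0.0008
```

>>> apply_moves(
  deltas=[
    [0,[0,0.5,0],0],
  ],
)

```text
t: 5.48
tool_pos: [0.6209, -0.0191, 0.2357]
orientation: [-3.121, 0.356, 0.0]
force: [-0.2, 2.7, -0.6]
opening: 0.0002
```

>>> apply_moves(
  deltas=[
    [0,[0,0.7,0],0],
  ],
)

```text
t: 5.6
tool_pos: [0.6207, -0.0198, 0.2357]
orientation: [-3.121, 0.356, 0.0]
force: [0.6, 2.7, -1.5]
opening: 0.0003
```

>>> apply_moves(
  deltas=[
    [0,[0,0.7,0],0],
  ],
)

```text
t: 5.72
tool_pos: [0.6207, -0.0201, 0.2357]
orientation: [-3.12, 0.356, -0.0]
force: [1.3, 6.7, -1.8]
opening: 0.0005
```

>>> apply_moves(
  deltas=[
    [0,[0,0.7,0],0],
  ],
)

```text
t: 5.85
tool_pos: [0.6206, -0.0203, 0.2357]
orientation: [-3.119, 0.356, -0.0]
force: [1.3, 9.6, -1.4]
opening: 0.0008
```

```bash
python3 - <<'E'
from h import *
f=lambda im,x,y,w,h,k:cv2.resize(im[y:y+h,x:x+w],None,fx=k,fy=k,interpolation=cv2.INTER_CUBIC)
a=viewer.read_camera("scene");b=viewer.read_camera("top")
cv2.imwrite("pics/push.png",np.hstack([f(a,230,150,60,60,6),f(b,210,150,60,60,6)]))
s,p,R=state();print(toP(p),s["force"])
E
```

```text
[0.11477388 0.06675775 0.23571214] [ 2.35401901  7.56198058 -2.3984802 ]
```

View pics/push.png

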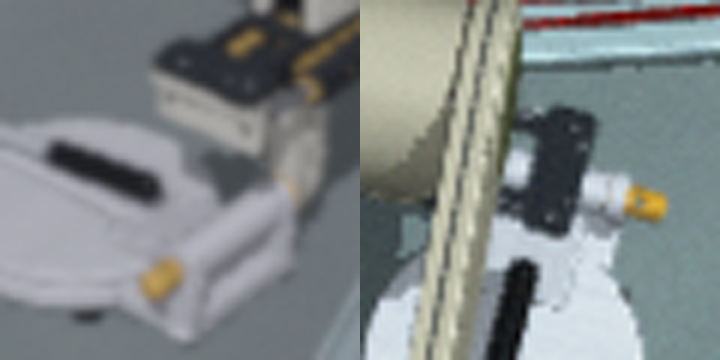

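>>> apply_moves(
  deltas=[
    [0,[0,-10,0],0],
    [0,[0,-20,0],0],
    [50,[0,-10,-40],0],
    [50,[0,0,-50],0],
    [50,[0,0,-30],0],
  ],
)

```text
t: 6.58
tool_pos: [0.6301, 0.0191, 0.3591]
orientation: [3.121, -0.355, 0.006]
force: [0.6, -0.9, 0.2]
opening: 0.026
```

```bash
python3 - <<'E'
from h import *
s,p,R=state();print(p,toP(p),s["t"],s["force"])
plan([((.5915,.3075,.36),-.12-np.pi/2),((.5915,.3075,.279),-.12-np.pi/2)],50)
E
```

```text
[0.630142   0.01907078 0.35908894] [0.11522784 0.10722233 0.35908894] 6.575 [ 0.62784466 -0.92056608  0.15271608]
[[50, [-17.1, -45.4, -0.2], np.float64(-0.018)], [50, [-16.2, -45.7, -0.2], np.float64(-0.018)], [50, [-15.4, -46.0, -0.2], np.float64(-0.018)], [50, [-14.6, -46.3, -0.2], np.float64(-0.018)], [50, [-13.8, -46.5, -0.2], np.float64(-0.018)]]
[[50, [-12.9, -46.7, -0.2], np.float64(-0.018)], [50, [-0.1, -0.0, 40.5], np.float64(0.001)], [50, [-0.2, -0.0, 40.5], np.float64(0.001)]]
```

>>> apply_moves(
  deltas=[
    [50,[-17,-45.4,-1],-0.018],
    [50,[-16.2,-45.7,0],-0.018],
    [50,[-15.4,-46,0],-0.018],
    [50,[-14.6,-46.3,0],-0.018],
    [50,[-13.8,-46.5,0],-0.018],
  ],
)

```text
t: 7.2
tool_pos: [0.5969, 0.2608, 0.357]
orientation: [3.134, -0.214, 0.001]
force: [-1.0, 0.0, 1.2]
opening: 0.0504
```

>>> apply_moves(
  deltas=[
    [50,[-13,-46.7,0],-0.018],
    [50,[0,0,0],0],
  ],
)

```text
t: 7.45
tool_pos: [0.5896, 0.3106, 0.3567]
orientation: [-3.136, 0.179, 0.0]
force: [0.7, -0.6, -0.4]
opening: 0.05
```

```bash
python3 - <<'E'
from h import *
f=lambda im,x,y,w,h,k:cv2.resize(im[y:y+h,x:x+w],None,fx=k,fy=k,interpolation=cv2.INTER_CUBIC)
a=viewer.read_camera("scene");b=viewer.read_camera("top")
cv2.imwrite("pics/above.png",np.hstack([f(a,280,95,60,60,6),f(b,225,160,45,45,8)]))
cv2.imwrite("pics/top1.png",b);cv2.imwrite("pics/scene1.png",a)
s,p,R=state();print(p,s["t"],s["opening"]);h=cv2.cvtColor(b,cv2.COLOR_BGR2HSV)
np.set_printoptions(linewidth=250)
print(b[176:192,248:266,2]);print(h[176:192,248:266,1])
plan([((.5915,.3075,.279),-.12-np.pi/2)],50)
E
```

```text
[0.59063471 0.30732108 0.35656008] 7.55 0.04994073374950553
[[114 118 113 118 110 111 112 110 110 109 115 112 112 111 120 118 114 113]
 [127 114 115 116 121 115 114 111 109 113 113 114 114 116 115 112 116 110]
 [163 143 131 125 127 129 124 111 118 116 111 115 114 112 116 114 114 116]
 [193 192 184 175 167 173 156 127 115 115 113 114 112 113 115 116 116 118]
 [202 204 201 181 197 197 193 143 122 116 118 118 117 116 112 117 112 117]
 [208 208 206 183 199 203 203 169 149 142 136 127 117 113 119 117 119 118]
 [188 197 202 193 202 207 206 193 162 178 191 172 149 123 119 120 119 117]
 [162 172 174 175 193 199 206 190 128 170 204 208 204 135 115 116 114 116]
 [129 134 113 158 172 168 168 156 138 176 207 212 203 136 114 117 118 113]
 [109 104 104 130 147 140 122 130 145 155 167 177 172 128 116 117 115 118]
 [126 130 119  99 104 122 106 112 104 110 117 142 129 116 114 113 117 115]
 [132 128 129 110 101  99 117 113 118 116 103 104 115 115 118 118 116 118]
 [153 130 129 129 145 130 122 113 119 116 116 116 119 118 117 117 119 116]
 [205 163 150 151 190 126 115 118 115 119 113 116 121 118 117 116
[... 750 characters left out ...]
9  43  38]
 [ 28  27  11  27  24  21 131 159  72 143 179 184 182  21  43  39  35  49]
 [ 31  30  32  31  26  14 100 139 169 181 186 189 136  20  44  42  41  39]
 [ 32  29  27  32  36  26  30  27  46  76 124 147  35  36  40  48  39  44]
 [ 32  27  31  34  29  34  40  46  37  42  38  30  36  44  40  40  44  40]
 [ 28  31  28  27  27  38  39  45  38  44  39  42  38  40  42  43  38  44]
 [ 23  25  31  27  24  33  46  45  47  44  45  44  38  45  43  44  45  37]
 [ 20  24  21  25  25  36  39  40  48  48  39  43  36  43  39  43  44  41]
 [ 21  23  23  22  27  36  41  40  40  39  33  38  37  41  44  42  46  46]]
[[50, [0.4, -0.2, 38.8], np.float64(0.001)], [50, [0.4, -0.1, 38.8], np.float64(0.001)]]
```

View pics/above.png

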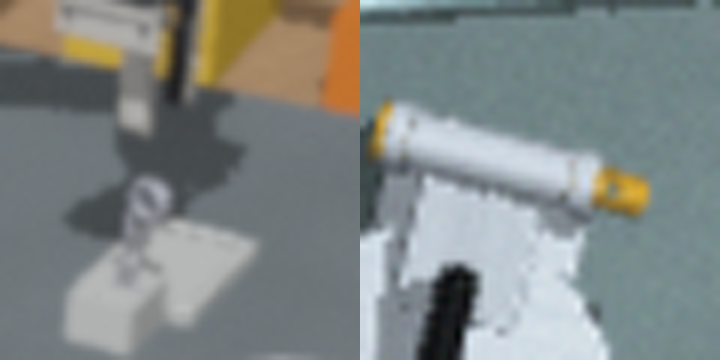

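>>> apply_moves(
  deltas=[
    [50,[1,0,40],0],
    [50,[0,0,37],0],
    [30,[0,0,0],0],
    [5,[0,0,0],0],
    [5,[0,0,0],0],
  ],
  grip_force=6,
)

```text
t: 8.18
tool_pos: [0.593, 0.3062, 0.2825]
orientation: [-3.134, 0.188, -0.006]
force: [1.3, 0.0, -0.6]
opening: 0.0248
```

>>> apply_moves(
  deltas=[
    [5,[0,0,0],0],
    [5,[0,0,0],0],
  ],
)

```text
t: 8.43
tool_pos: [0.5924, 0.3065, 0.2811]
orientation: [-3.135, 0.187, -0.003]
force: [0.1, 1.5, 3.0]
opening: 0.0109
```

```bash
python3 - <<'E'
from h import *
f=lambda im,x,y,w,h,k:cv2.resize(im[y:y+h,x:x+w],None,fx=k,fy=k,interpolation=cv2.INTER_CUBIC)
a=viewer.read_camera("scene");b=viewer.read_camera("top")
cv2.imwrite("pics/grasp.png",np.hstack([f(a,280,95,60,60,6),f(b,105,155,60,60,6)]))
s,p,R=state();print(p,s["t"],s["opening"],s["force"],s["wrist_torque"],np.arctan2(R[1,0],R[0,0]))
E
```

```text
[0.59246305 0.30659364 0.28103022] 8.525 0.01092277975978306 [0.67513436 1.80811715 3.72217858] [ 0.40923869 -0.17838341 -0.01017551] -0.1190677010675553
```

View pics/grasp.png

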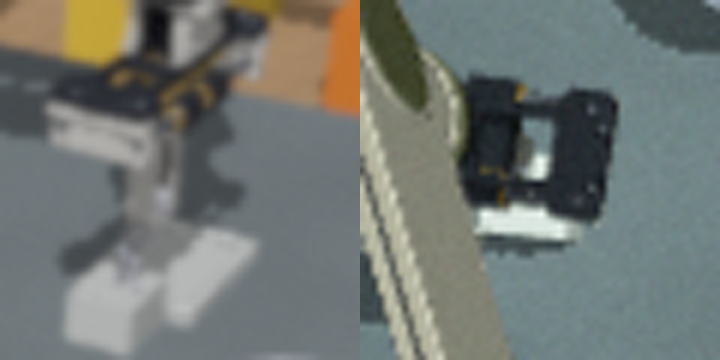

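>>> apply_moves(
  deltas=[
    [5,[0,0,-4],0],
    [5,[0,0,-4],0],
    [5,[0,0,-3],0],
    [5,[0,0,0],0],
  ],
)

```text
t: 9.02
tool_pos: [0.5922, 0.3062, 0.2912]
orientation: [-3.136, 0.187, -0.001]
force: [0.7, 1.7, 0.4]
opening: 0.011
```

>>> apply_moves(
  deltas=[
    [5,[-4,0,-1],0],
    [5,[-4,0,0],0],
    [5,[-4,0,0],0],
    [5,[-4,0,0],0],
    [5,[0,0,0],0],
  ],
)

```text
t: 9.65
tool_pos: [0.5758, 0.3082, 0.2917]
orientation: [3.136, -0.187, -0.0]
force: [0.5, 1.3, -0.1]
opening: 0.0112
```

>>> apply_moves(
  deltas=[
    [5,[0,0,-3],0],
    [5,[0,0,-10],0],
    [5,[0,0,-35],0],
    [5,[0,0,-40],0],
    [5,[0,0,0],0],
  ],
  grip_force=12,
)

```text
t: 10.28
tool_pos: [0.5773, 0.3081, 0.3853]
orientation: [-3.133, 0.188, -0.011]
force: [-0.0, 0.3, -1.1]
opening: 0.01
```

```bash
python3 - <<'E'
from h import *
f=lambda im,x,y,w,h,k:cv2.resize(im[y:y+h,x:x+w],None,fx=k,fy=k,interpolation=cv2.INTER_CUBIC)
s,p,R=state();print(p,s["t"],s["opening"],s["force"])
tY=np.arctan2(PY[1],PY[0])
c=R@[0,0,.167]+p;print("grasp px",proj("scene",c))
a=viewer.read_camera("scene");cv2.imwrite("pics/lift.png",f(a,275,85,60,60,10))
# TCP above pin_seat so that leg tip over hole for lean -0.14: coil = seat+along
for l in(-.14,): 
    u=np.array([np.sin(l),0,np.cos(l)]);w=np.array([np.cos(l),0,-np.sin(l)])
    off=u*.093+w*.0125;print("coil rel tip (press xz)",off)
    g=press(.115+off[0]+.009*np.sin(l),-.056,.056+.009+.025+off[2]+.167);print(g);plan([(g+[0,0,.03],tY-np.pi)],5)
E
```

```text
[0.57726747 0.30810005 0.38531651] 10.275 0.009987490015551905 [-0.01471368  0.28748787 -1.08734679]
grasp px [303.8864704  102.69139985]
coil rel tip (press xz) [-0.00059981  0.          0.09383438]
[ 0.59129856 -0.13947593  0.35083438]
[[5, [7.5, 49.2, 0.1], np.float64(0.012)], [5, [8.1, 49.1, 0.1], np.float64(0.012)], [5, [8.7, 49.0, 0.2], np.float64(0.012)], [5, [9.3, 48.8, 0.1], np.float64(0.012)], [5, [9.9, 48.7, 0.2], np.float64(0.012)]]
[[5, [10.5, 48.6, 0.1], np.float64(0.012)], [5, [11.0, 48.5, 0.2], np.float64(0.012)], [5, [11.7, 48.4, 0.1], np.float64(0.012)], [5, [12.2, 48.2, 0.2], np.float64(0.012)]]
```

View pics/lift.png

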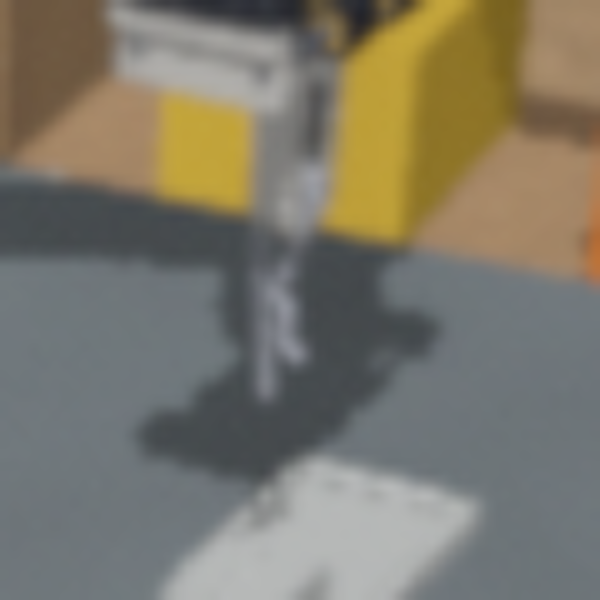

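```bash
cat >> h.py <<'E'
def inplane(n,px,R,p):
    o,d=ray(n,px);y=R[:,1];c=p+R@np.array([0,0,.167]);X=o+d*((c-o)@y)/(d@y);return R.T@(X-c)*1000
E
python3 - <<'E'
from h import *
s,p,R=state()
for q in((301,124.3),(304.8,121),(300.3,111.5),(304.5,104.5)): print(q,inplane("scene",q,R,p).round(1))
for l in(-.14,-.08,0,.05):
    # tip rel coil in tool frame (x, z down)
    print(l,-93*np.sin(l)-12.5*np.cos(l), 93*np.cos(l)-12.5*np.sin(l))
E
```

```text
(301, 124.3) [-4.6  0.  93.7]
(304.8, 121) [11.6 -0.  74.4]
(300.3, 111.5) [-11.9   0.   38.3]
(304.5, 104.5) [4.6 0.  3.9]
-0.14 0.5998097092560286 93.8343765808282
-0.08 -5.027954789649682 93.70149236075827
0 -12.5 93.0
0.05 -17.132440997110166 92.25903460084838
```

```bash
python3 - <<'E'
from h import *
tY=np.arctan2(PY[1],PY[0])
plan([(press(.1183,-.056,.385),tY-np.pi),(press(.1183,-.056,.346),tY-np.pi)],5)
E
```

```text
[[5, [8.1, 49.2, -0.3], np.float64(0.012)], [5, [8.7, 49.1, -0.3], np.float64(0.012)], [5, [9.3, 49.0, -0.3], np.float64(0.012)], [5, [9.9, 48.9, -0.3], np.float64(0.012)], [5, [10.4, 48.8, -0.3], np.float64(0.012)]]
[[5, [11.0, 48.7, -0.3], np.float64(0.012)], [5, [11.6, 48.5, -0.4], np.float64(0.012)], [5, [12.2, 48.4, -0.3], np.float64(0.012)], [5, [12.8, 48.2, -0.4], np.float64(0.012)], [5, [-0.1, 0.1, 39.0], np.float64(0.0)]]
```

>>> apply_moves(
  deltas=[
    [5,[8.1,49.2,0],0.012],
    [5,[8.7,49.1,0],0.012],
    [5,[9.3,49,0],0.012],
    [5,[9.9,48.9,0],0.012],
    [5,[10.4,48.8,0],0.012],
  ],
)

```text
t: 10.95
tool_pos: [0.5864, 0.0571, 0.378]
orientation: [3.128, -0.282, -0.005]
force: [0.8, -0.7, -0.6]
opening: 0.01
```

>>> apply_moves(
  deltas=[
    [5,[11,48.7,0],0.012],
    [5,[11.6,48.5,0],0.012],
    [5,[12.2,48.4,0],0.012],
    [5,[12.8,48.2,0],0.012],
    [5,[0,0,10],0],
  ],
)

```text
t: 11.58
tool_pos: [0.5953, -0.1441, 0.3688]
orientation: [3.119, -0.363, -0.002]
force: [-0.5, -0.2, -0.9]
opening: 0.0099
```

>>> apply_moves(
  deltas=[
    [5,[0,0,15],0],
    [5,[0,0,10],0],
    [5,[0,0,0],0],
  ],
)

```text
t: 11.95
tool_pos: [0.5954, -0.1391, 0.3428]
orientation: [-3.121, 0.353, 0.005]
force: [-0.5, -0.7, -0.3]
opening: 0.0098
```

```bash
python3 - <<'E'
from h import *
f=lambda im,x,y,w,h,k:cv2.resize(im[y:y+h,x:x+w],None,fx=k,fy=k,interpolation=cv2.INTER_CUBIC)
s,p,R=state();print(p,toP(p)*1000,s["t"],s["opening"],s["force"],np.arctan2(R[1,0],R[0,0]))
a=viewer.read_camera("scene");b=viewer.read_camera("top")
cv2.imwrite("pics/over.png",np.hstack([f(a,240,160,40,50,10),f(b,240,165,35,50,10)]))
E
```

```text
[ 0.59539708 -0.13913651  0.34279889] [117.06066637 -54.74493336 342.79889163] 11.95 0.009756461228205192 [-0.4795037  -0.65857784 -0.34757612] -0.22552778510233948
```

View pics/over.png

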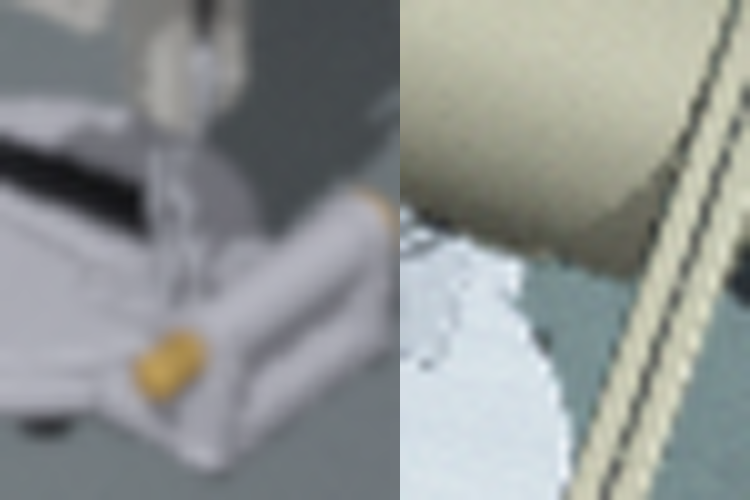

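```bash
python3 - <<'E'
from h import *
s,p,R=state();print(toP(p)*1000,s["t"])
for q in((257.8,190.2),(257.9,186),(256.5,180),(260.5,188.3)): 
    v=inplane("scene",q,R,p);print(v.round(1), (toP(p+R@(np.array([0,0,.167])+v/1000))*1000).round(1))
im=viewer.read_camera("scene");h=cv2.cvtColor(im,cv2.COLOR_BGR2HSV)
o=(im[...,2].astype(int)-im[...,0]).clip(0)[188:206,248:266];ys,xs=np.mgrid[188:206,248:266];w=o.sum();cx,cy=(xs*o).sum()/w,(ys*o).sum()/w
print("pin vis centroid",cx,cy,"model mid",proj("scene",press(.115,-.057,.056)),proj("scene",press(.115,-.048,.056)),proj("scene",press(.115,-.066,.056)))
E
```

```text
[117.85834016 -55.27705566 345.23351396] 12.1
[ -1.7   0.  100.4] [116.3 -55.3  77.9]
[-1.4 -0.  82.9] [116.6 -55.3  95.4]
[-7.7  0.  61.2] [110.3 -55.3 117. ]
[ 9.9  0.  87.3] [127.9 -55.3  91. ]
pin vis centroid 256.4932228915663 196.06212349397592 model mid [257.14394893 195.47838458] [258.80504387 194.28865605] [255.46921545 196.67788145]
```

>>> apply_moves(
  deltas=[
    [5,[-2.5,1,3],0],
    [5,[0,0,4],0],
    [5,[0,0,2],0],
  ],
)

```text
t: 12.52
tool_pos: [0.593, -0.1409, 0.3353]
orientation: [-3.121, 0.356, 0.001]
force: [0.6, 0.2, -0.2]
opening: 0.0097
```

>>> apply_moves(
  deltas=[
    [5,[0,0,2],0],
    [5,[0,0,0],0],
  ],
)

```text
t: 12.78
tool_pos: [0.5931, -0.1409, 0.3335]
orientation: [-3.121, 0.356, 0.001]
force: [-0.2, -0.6, -0.4]
opening: 0.0101
```

>>> apply_moves(
  deltas=[
    [5,[0,0,2],0],
    [5,[0,0,0],0],
  ],
)

```text
t: 13.02
tool_pos: [0.5931, -0.1409, 0.3316]
orientation: [-3.121, 0.356, 0.0]
force: [-0.2, 0.8, -0.5]
opening: 0.0099
```

>>> apply_moves(
  deltas=[
    [5,[0,0,2],0],
    [5,[0,0,0],0],
  ],
)

```text
t: 13.28
tool_pos: [0.5931, -0.1409, 0.3295]
orientation: [-3.121, 0.356, 0.0]
force: [0.8, 0.1, -0.0]
opening: 0.0096
```

>>> apply_moves(
  deltas=[
    [5,[0,0,2],0],
    [5,[0,0,0],0],
  ],
)

```text
t: 13.52
tool_pos: [0.5931, -0.1409, 0.3275]
orientation: [-3.121, 0.356, 0.001]
force: [-0.7, -0.0, -0.8]
opening: 0.0093
```

>>> apply_moves(
  deltas=[
    [5,[0,0,1],0],
    [5,[0,0,0],0],
  ],
)

```text
t: 13.78
tool_pos: [0.5931, -0.1409, 0.3267]
orientation: [-3.121, 0.356, 0.0]
force: [-0.4, -0.3, 0.6]
opening: 0.0099
```

>>> apply_moves(
  deltas=[
    [5,[0,0,1],0],
    [5,[0,0,0],0],
  ],
)

```text
t: 14.02
tool_pos: [0.593, -0.1409, 0.3257]
orientation: [-3.121, 0.356, 0.001]
force: [-2.2, -0.2, 0.6]
opening: 0.0098
```

>>> apply_moves(
  deltas=[
    [5,[0,0,1],0],
    [5,[0,0,0],0],
  ],
)

```text
t: 14.28
tool_pos: [0.5931, -0.1408, 0.3245]
orientation: [-3.121, 0.356, 0.001]
force: [-0.9, 0.3, 0.4]
opening: 0.01
```

>>> apply_moves(
  deltas=[
    [5,[0,0,1],0],
    [5,[0,0,0],0],
  ],
)

```text
t: 14.52
tool_pos: [0.5931, -0.1409, 0.3236]
orientation: [-3.121, 0.356, 0.0]
force: [-0.2, 0.6, 0.2]
opening: 0.0099
```

>>> apply_moves(
  deltas=[
    [5,[0,0,1],0],
    [5,[0,0,0],0],
  ],
)

```text
t: 14.78
tool_pos: [0.5931, -0.1409, 0.3225]
orientation: [-3.121, 0.356, 0.001]
force: [-0.8, 0.7, 0.5]
opening: 0.0101
```

>>> apply_moves(
  deltas=[
    [5,[0,0,1],0],
    [5,[0,0,0],0],
  ],
)

```text
t: 15.02
tool_pos: [0.5931, -0.1409, 0.3215]
orientation: [-3.121, 0.356, 0.0]
force: [-0.1, 0.6, -0.4]
opening: 0.01
```

>>> apply_moves(
  deltas=[
    [5,[0,0,1],0],
    [5,[0,0,0],0],
  ],
)

```text
t: 15.28
tool_pos: [0.5931, -0.1409, 0.3206]
orientation: [-3.121, 0.356, 0.0]
force: [-1.0, -0.2, -0.7]
opening: 0.0099
```

```bash
python3 - <<'E'
from h import *
f=lambda im,x,y,w,h,k:cv2.resize(im[y:y+h,x:x+w],None,fx=k,fy=k,interpolation=cv2.INTER_CUBIC)
s,p,R=state();print(p,toP(p)*1000,s["t"],s["force"],s["wrist_torque"])
a=viewer.read_camera("scene");b=viewer.read_camera("top")
cv2.imwrite("pics/c2.png",f(a,238,165,40,40,14))
E
```

```text
[ 0.59314386 -0.14086587  0.32057775] [115.25554473 -56.93793498 320.57775151] 15.275 [-1.02169666 -0.23855794 -0.69336058] [ 0.06921382  0.1601191  -0.00777285]
```

View pics/c2.png

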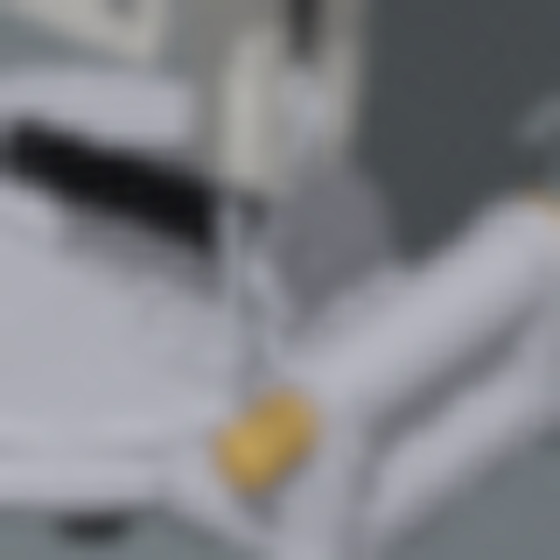

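>>> apply_moves(
  deltas=[
    [5,[0,1.2,0],0],
    [5,[0,0,0],0],
  ],
)

```text
t: 15.62
tool_pos: [0.5929, -0.1422, 0.3208]
orientation: [3.121, -0.356, 0.0]
force: [-1.5, -1.1, 0.1]
opening: 0.01
```

>>> apply_moves(
  deltas=[
    [5,[0,-2.4,0],0],
    [5,[0,0,0],0],
  ],
)

```text
t: 15.88
tool_pos: [0.5935, -0.1395, 0.3208]
orientation: [-3.121, 0.356, -0.0]
force: [-1.0, 0.4, 0.3]
opening: 0.0096
```

>>> apply_moves(
  deltas=[
    [5,[0,-2,0],0],
    [5,[0,0,0],0],
  ],
)

```text
t: 16.12
tool_pos: [0.5939, -0.1375, 0.3207]
orientation: [-3.121, 0.356, 0.0]
force: [-1.3, 0.7, -0.1]
opening: 0.0098
```

>>> apply_moves(
  deltas=[
    [5,[0,2.5,0],0],
    [5,[0,2.5,0],0],
    [5,[0,0,0],0],
  ],
)

```text
t: 16.5
tool_pos: [0.5927, -0.143, 0.3207]
orientation: [3.121, -0.357, -0.0]
force: [-0.5, 0.8, 0.6]
opening: 0.0101
```

```bash
python3 - <<'E'
from h import *
s,p,R=state();print(toP(p)*1000,s["t"],s["force"],s["wrist_torque"])
E
```

```text
[115.28119653 -59.12557602 320.7288219 ] 16.5 [-0.52376326  0.80169751  0.5896939 ] [0.0566792  0.26904359 0.00218866]
```

```bash
python3 - <<'E'
from h import *
s,p,R=state();im=viewer.read_camera("scene");np.set_printoptions(linewidth=220)
print(im[176:201,248:264].astype(int).sum(2)//3); print(im[190:202,248:264,2].astype(int)-im[190:202,248:264,0])
pc=(p+R@np.array([0,0,.167]))
for r in(180,184,188,192):
  for c in(254,255,256):
    v=inplane("scene",(c-.5+.5+.47,r-.46),R,p);print(r,c,(toP(pc+R@(v/1000))*1000).round(1))
E
```

```text
[[ 91 103  99 104 123 150 163 163 154 148 145 142 139 127 108  89]
 [ 34  45  52  66  99 133 151 157 152 147 142 130 129 121 111  99]
 [ 21  23  21  33  65 102 118 130 136 139 134 118 115 114 114 109]
 [ 22  20  20  24  46  79  87  85 101 116 117 113 113 113 113 113]
 [ 39  27  25  23  48  84  95  79  91 105 108 112 113 114 114 112]
 [ 78  58  45  36  58  99 106  98 119 117 112 111 113 114 113 112]
 [108  95  84  71  73 104 113 116 126 117 110 106 112 113 112 112]
 [116 113 111 103  97 112 128 139 131 116 110 111 115 113 111 113]
 [123 118 116 113 112 124 141 149 140 120 111 110 112 110 110 121]
 [136 129 122 117 117 130 149 146 151 131 113 109 109 113 122 132]
 [153 148 137 131 129 133 145 141 149 133 113 109 112 126 145 149]
 [161 164 160 155 150 141 145 143 148 137 117 114 125 142 155 158]
 [165 167 165 162 158 148 153 155 154 141 124 128 142 148 158 167]
 [171 172 170 165 160 152 154 155 159 149 135 146 154 160 170 177]
 [170 169 165 164 165 161 154 139 148 159 153 159 165 173 179 182]
 [172 170 166 164 161 156 152 135 147 159 157 166 174 180 182 181]
 [174 173 172 169 164 157 15
[... 1016 characters left out ...]
 91  87  68  28   0  -8  -8]
 [ -9 -10 -10 -10  -1  35  79  96  95  87  71  40   8  -6  -9  -9]
 [ -9 -11 -11 -10  -4  25  65  85  85  68  32   4  -6  -9  -9  -9]
 [-10  -9 -11 -10  -7   6  33  56  54  29   2  -7 -10 -10  -9  -9]
 [-10 -10 -10 -10  -9  -7   1   9   9  -1  -8 -10 -10 -10 -10  -9]
 [-11 -10  -9 -10 -10  -9  -8  -8  -7  -8 -10  -9  -9  -9  -9 -10]]
180 254 [104.7 -59.2 118.5]
180 255 [109.1 -59.2 120.3]
180 256 [113.4 -59.2 122.2]
184 254 [104.8 -59.2 102.3]
184 255 [109.1 -59.2 104.2]
184 256 [113.5 -59.2 106.1]
188 254 [104.8 -59.2  85.8]
188 255 [109.2 -59.2  87.8]
188 256 [113.6 -59.2  89.8]
192 254 [104.9 -59.2  69.1]
192 255 [109.3 -59.2  71.2]
192 256 [113.7 -59.2  73.2]
```

>>> apply_moves(
  deltas=[
    [5,[0,0,-12],0],
    [5,[0,0,-13],0],
    [5,[15,0,0],0],
    [5,[15,0,0],0],
    [5,[0,0,0],0],
  ],
  grip_force=16,
)

```text
t: 17.18
tool_pos: [0.6227, -0.1496, 0.3469]
orientation: [3.121, -0.356, 0.003]
force: [-0.0, 0.1, -1.4]
opening: 0.0101
```

>>> apply_moves(
  deltas=[
    [5,[0,0,13],0],
    [5,[0,0,12],0],
    [5,[-2,0,0],0],
    [5,[-2,0,0],0],
    [5,[0,0,0],0],
  ],
)

```text
t: 17.8
tool_pos: [0.6181, -0.1485, 0.3213]
orientation: [3.121, -0.356, 0.001]
force: [-0.4, 0.6, -0.1]
opening: 0.0098
```

>>> apply_moves(
  deltas=[
    [5,[-1.5,0,0],0],
    [5,[0,0,0],0],
  ],
)

```text
t: 18.05
tool_pos: [0.6166, -0.1482, 0.321]
orientation: [3.121, -0.356, 0.001]
force: [0.0, 0.4, -1.1]
opening: 0.0099
```

>>> apply_moves(
  deltas=[
    [5,[-1.5,0,0],0],
    [5,[0,0,0],0],
  ],
)

```text
t: 18.3
tool_pos: [0.6151, -0.1478, 0.3207]
orientation: [-3.121, 0.356, 0.0]
force: [-0.2, -0.7, -0.8]
opening: 0.0098
```

>>> apply_moves(
  deltas=[
    [5,[-1.5,0,0],0],
    [5,[0,0,0],0],
  ],
)

```text
t: 18.55
tool_pos: [0.6136, -0.1475, 0.3207]
orientation: [-3.121, 0.356, 0.0]
force: [0.0, 0.2, -1.0]
opening: 0.01
```

>>> apply_moves(
  deltas=[
    [5,[-1.5,0,0],0],
    [5,[0,0,0],0],
  ],
)

```text
t: 18.8
tool_pos: [0.6123, -0.1471, 0.321]
orientation: [3.121, -0.356, 0.001]
force: [0.7, 0.1, 0.1]
opening: 0.01
```

>>> apply_moves(
  deltas=[
    [5,[-2,0,0],0],
    [5,[0,0,0],0],
  ],
)

```text
t: 19.05
tool_pos: [0.6103, -0.1467, 0.321]
orientation: [3.121, -0.356, 0.001]
force: [2.0, -1.2, -0.0]
opening: 0.01
```

>>> apply_moves(
  deltas=[
    [5,[-2,0,0],0],
    [5,[0,0,0],0],
  ],
)

```text
t: 19.3
tool_pos: [0.6083, -0.1462, 0.3208]
orientation: [3.121, -0.356, 0.0]
force: [1.1, -0.6, 0.8]
opening: 0.0097
```

>>> apply_moves(
  deltas=[
    [5,[-2,0,0],0],
    [5,[0,0,0],0],
  ],
)

```text
t: 19.55
tool_pos: [0.6063, -0.1458, 0.3207]
orientation: [-3.121, 0.356, 0.0]
force: [1.5, -0.1, 0.1]
opening: 0.0102
```

```bash
python3 - <<'E'
from h import *
f=lambda im,x,y,w,h,k:cv2.resize(im[y:y+h,x:x+w],None,fx=k,fy=k,interpolation=cv2.INTER_CUBIC)
s,p,R=state();print(toP(p)*1000,s["t"],s["force"],s["wrist_torque"])
a=viewer.read_camera("scene");b=viewer.read_camera("top")
cv2.imwrite("pics/c3.png",np.hstack([f(a,243,165,32,45,12),f(b,240,160,32,45,12)]))
np.set_printoptions(linewidth=220);print(a[176:202,250:270].astype(int).sum(2)//3)
E
```

```text
[129.16543568 -58.7403971  320.72258519] 19.55 [ 1.49677881 -0.06699378  0.14001504] [-0.08161465 -0.24447306 -0.03451061]
[[139 151 158 155 133 121 131 157 169 158 144 131 140 143 136 118  91  77  75  74]
 [ 78  94 108 115 110 113 130 156 167 156 146 139 138 134 130 106  82  75  73  73]
 [ 27  36  46  58  67  88 115 148 162 154 146 140 133 122 115  94  77  74  74  73]
 [ 21  21  20  26  31  48  81 121 144 145 142 137 131 120 110  92  77  75  74  73]
 [ 26  22  22  21  23  27  58  99 118 128 134 128 121 116 110  95  79  73  74  74]
 [ 44  34  27  22  24  28  57  98 115 117 123 124 116 112 110  97  82  74  74  76]
 [ 83  71  52  38  34  45  74 111 130 121 125 123 115 112 108 101  86  76  80  98]
 [112 104  87  72  66  78 100 126 136 126 131 119 111 109 105 102  92  90 110 136]
 [117 112 106 103  98 100 109 129 146 138 133 117 109 109 107 109 110 123 148 166]
 [123 117 114 112 108 107 109 125 146 146 143 124 111 109 111 123 138 157 171 177]
 [137 130 126 120 113 110 110 122 144 151 162 141 115 112 127 149 164 175 179 182]
 [160 155 151 138 129 124 115 122 142 141 155 141 122 131 154 16
[... 481 characters left out ...]
55 161 152 151 149 137 124 117 120]
 [178 179 179 175 166 148 134 128 138 154 156 154 142 131 134 129 119 116 122 139]
 [176 174 169 159 156 146 136 131 137 152 153 154 142 130 123 118 120 131 144 161]
 [169 167 159 145 142 144 139 132 130 142 149 159 157 148 129 122 139 158 168 172]
 [168 172 165 145 135 143 139 128 120 130 147 161 158 151 135 140 159 171 173 174]
 [172 175 169 150 132 130 128 119 117 133 153 165 156 143 136 158 170 172 171 166]
 [165 174 172 161 139 122 118 116 130 149 159 161 155 140 138 161 171 168 161 151]
 [152 164 167 169 148 123 117 124 147 159 161 159 152 141 144 162 167 156 144 133]
 [131 146 156 161 155 138 123 129 151 160 161 158 150 144 154 161 153 141 129 117]]
```

View pics/c3.png

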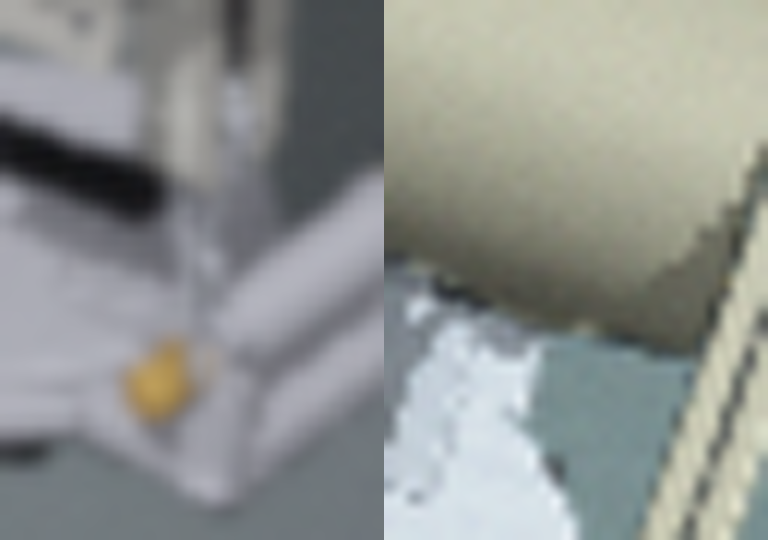

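>>> apply_moves(
  deltas=[
    [5,[0,0,4],0],
    [5,[0,0,4],0],
    [5,[-2,0,0],0],
    [5,[-2,0,0],0],
    [5,[0,0,0],0],
  ],
)

```text
t: 20.27
tool_pos: [0.6023, -0.1448, 0.3127]
orientation: [-3.121, 0.356, 0.001]
force: [0.8, 0.5, -0.9]
opening: 0.0104
```

>>> apply_moves(
  deltas=[
    [5,[0,0,0],0],
  ],
)

```text
t: 20.4
tool_pos: [0.6024, -0.1449, 0.3127]
orientation: [-3.121, 0.356, 0.001]
force: [0.1, 0.2, -0.2]
opening: 0.0099
```

```bash
python3 - <<'E'
from h import *
for q in((256.15,183.5),(256.15,183.25)): print(toP(onz("top",q,.065))*1000,toP(onz("top",q,.056))*1000)
s,p,R=state();print(toP(p)*1000)
E
```

```text
[113.23471975 -56.88134102  65.        ] [113.74304963 -56.60097875  56.        ]
[114.09979066 -56.65851899  65.        ] [114.61302617 -56.37689314  56.        ]
[125.14175217 -58.7425386  312.7355184 ]
```

>>> apply_moves(
  deltas=[
    [5,[2,0,0],0],
    [5,[1,0,-12],0],
    [5,[0,0,-13],0],
    [5,[-8,-2,0],0],
    [5,[-8.5,0,0],0],
  ],
)

```text
t: 21.02
tool_pos: [0.5893, -0.1396, 0.3379]
orientation: [-3.121, 0.356, -0.0]
force: [-0.1, -0.6, -1.2]
opening: 0.0093
```

>>> apply_moves(
  deltas=[
    [5,[0,0,0],0],
    [5,[0,0,5],0],
    [5,[0,0,3],0],
    [5,[0,0,0],0],
  ],
)

```text
t: 21.52
tool_pos: [0.5897, -0.1399, 0.3289]
orientation: [-3.121, 0.356, 0.002]
force: [0.1, -0.1, 0.0]
opening: 0.0098
```

>>> apply_moves(
  deltas=[
    [5,[0,0,1],0],
    [5,[0,0,0],0],
  ],
)

```text
t: 21.78
tool_pos: [0.5899, -0.1399, 0.3287]
orientation: [-3.121, 0.356, -0.0]
force: [-1.0, -0.6, -1.3]
opening: 0.0097
```

>>> apply_moves(
  deltas=[
    [5,[0,0,1],0],
    [5,[0,0,0],0],
  ],
)

```text
t: 22.02
tool_pos: [0.5898, -0.1399, 0.3277]
orientation: [3.121, -0.356, 0.0]
force: [0.5, 0.3, -0.4]
opening: 0.0097
```

>>> apply_moves(
  deltas=[
    [5,[0,0,1],0],
    [5,[0,0,0],0],
  ],
)

```text
t: 22.28
tool_pos: [0.5898, -0.1399, 0.3266]
orientation: [-3.121, 0.356, 0.0]
force: [0.2, 0.7, -0.1]
opening: 0.0096
```

```bash
python3 - <<'E'
from h import *
s,p,R=state();print(toP(p)*1000,s["force"],s["wrist_torque"],s["t"])
E
```

```text
[111.74353423 -56.75683772 326.62072756] [ 0.18469889  0.72692432 -0.07153773] [ 0.03597446 -0.05331641 -0.04758186] 22.275
```

Right where planned; keep feeling downwards.

>>> apply_moves(
  deltas=[
    [5,[0,0,0.7],0],
    [5,[0,0,0],0],
  ],
)

```text
t: 22.52
tool_pos: [0.5898, -0.1399, 0.326]
orientation: [3.121, -0.356, 0.0]
force: [-0.4, 0.6, -0.7]
opening: 0.0099
```

>>> apply_moves(
  deltas=[
    [5,[0,0,0.7],0],
    [5,[0,0,0],0],
  ],
)

```text
t: 22.78
tool_pos: [0.5899, -0.1399, 0.3254]
orientation: [3.121, -0.356, 0.001]
force: [1.2, -0.1, 0.3]
opening: 0.0099
```

>>> apply_moves(
  deltas=[
    [5,[0,0,0.7],0],
    [5,[0,0,0],0],
  ],
)

```text
t: 23.02
tool_pos: [0.5899, -0.1399, 0.3246]
orientation: [3.121, -0.356, 0.0]
force: [0.6, -0.4, -0.8]
opening: 0.0095
```

>>> apply_moves(
  deltas=[
    [5,[0,0,0.7],0],
    [5,[0,0,0],0],
  ],
)

```text
t: 23.28
tool_pos: [0.5899, -0.1399, 0.324]
orientation: [3.121, -0.356, 0.0]
force: [1.0, 0.0, -0.2]
opening: 0.0098
```

```bash
python3 - <<'E'
from h import *
s,p,R=state();print(toP(p)*1000,s["force"],s["wrist_torque"],s["t"])
im=viewer.read_camera("scene");np.set_printoptions(linewidth=220)
print(im[180:200,250:264].astype(int).sum(2)//3)
print(im[188:200,250:264,2].astype(int)-im[188:200,250:264,0])
E
```

```text
[111.86160856 -56.743672   323.95624931] [ 0.95419518  0.0037156  -0.20579425] [-0.05751556 -0.40269982 -0.0266192 ] 23.275
[[ 22  23  24  64 112 119 107 126 122 114 114 114 114 113]
 [ 45  37  26  48 100 131 121 132 122 111 113 113 114 113]
 [ 85  70  53  49  95 138 135 135 121 109 112 113 112 113]
 [115 105  86  75 101 141 143 145 130 115 116 115 112 113]
 [139 123 109 104 115 142 141 156 146 123 116 120 120 128]
 [163 145 125 116 124 144 140 144 150 131 120 132 137 147]
 [163 156 143 133 133 145 144 137 147 136 122 133 148 154]
 [165 162 158 156 154 154 156 143 147 142 135 143 155 158]
 [166 162 162 162 159 155 155 143 145 141 142 147 158 167]
 [169 165 163 165 163 156 152 137 147 154 149 157 169 177]
 [165 164 168 171 167 158 153 132 142 162 159 169 179 182]
 [167 165 164 165 163 159 154 140 146 149 150 171 181 181]
 [172 170 167 166 161 156 149 141 147 144 148 171 179 174]
 [176 176 176 173 163 150 142 142 143 146 156 171 173 164]
 [177 179 180 176 166 149 141 147 142 140 151 163 165 157]
 [176 174 168 160 156 146 139 137 134 132 145 157 160 152]
 [169 167 160 146 142 145 140 13
[... 213 characters left out ...]
0 -10 -10 -10 -10 -10 -10 -11 -10 -10 -10 -10 -10]
 [-10 -10 -10 -10 -10 -10 -10 -10 -10 -10 -10 -10 -10 -10]
 [ -9 -10 -10 -11 -10 -10 -11 -10 -10 -10 -10 -10 -11 -11]
 [ -9 -10 -10 -10 -10 -10 -10  -9  -8  -9 -10 -10 -10  -9]
 [-10 -10 -10  -9  -9  -9  -8  -3   4   5  -4 -10 -10 -10]
 [ -9 -10 -10  -9  -8  -3   3  11  37  36  10  -6  -9  -9]
 [-10 -10  -9  -6   4  22  30  26  55  64  31   0  -9 -10]
 [-10 -10  -6   9  38  64  73  65  76  74  37   2  -8  -9]
 [-10 -10  -2  34  74  91  93  89  85  68  29   0  -8  -9]
 [-10 -10  -2  36  79  95  95  86  70  40   9  -5  -9  -8]
 [-11 -10  -5  25  66  85  85  67  32   4  -5  -9 -10  -8]
 [-10 -10  -7   7  33  55  55  29   2  -8 -10 -10 -10  -9]]
```

>>> apply_moves(
  deltas=[
    [5,[0,2,0],0],
    [5,[0,0,0],0],
    [5,[0,0,0],0],
  ],
)

```text
t: 23.7
tool_pos: [0.5894, -0.1416, 0.324]
orientation: [-3.121, 0.356, 0.0]
force: [1.8, 3.0, 0.3]
opening: 0.0101
```

```bash
python3 - <<'E'
from h import *
s,p,R=state();print(toP(p)*1000,R.T@s["force"],R.T@s["wrist_torque"],s["t"])
E
```

```text
[111.76102093 -58.50861503 323.95186623] [ 1.0885097  -3.34661438 -0.27557487] [ 0.82688172  0.23020582 -0.05760079] 23.7
```

>>> apply_moves(
  deltas=[
    [5,[0,-4,0],0],
    [5,[0,0,0],0],
    [5,[0,0,0],0],
  ],
)

```text
t: 24.08
tool_pos: [0.5902, -0.1382, 0.324]
orientation: [3.121, -0.356, 0.0]
force: [1.0, -1.6, -1.0]
opening: 0.0098
```

```bash
python3 - <<'E'
from h import *
s,p,R=state();print(toP(p)*1000,R.T@s["force"],R.T@s["wrist_torque"],s["t"])
E
```

```text
[111.80613986 -55.00376877 323.9687902 ] [1.37656313 1.34844789 0.99960365] [-0.41500551  0.25250776  0.0080609 ] 24.075
```

>>> apply_moves(
  deltas=[
    [5,[0.5,1.1,0],0],
    [5,[0,0,1],0],
    [5,[0,0,0],0],
  ],
  grip_force=8,
)

```text
t: 24.45
tool_pos: [0.5904, -0.1391, 0.3227]
orientation: [-3.121, 0.356, 0.001]
force: [0.6, -0.1, -0.2]
opening: 0.0101
```

>>> apply_moves(
  deltas=[
    [5,[0.2,0,1],0],
    [5,[0,0,0],0],
  ],
)

```text
t: 24.7
tool_pos: [0.5906, -0.1391, 0.3218]
orientation: [-3.121, 0.356, 0.0]
force: [-0.3, -0.8, -0.8]
opening: 0.0098
```

>>> apply_moves(
  deltas=[
    [5,[0.2,0,1],0],
    [5,[0,0,0],0],
  ],
)

```text
t: 24.95
tool_pos: [0.5908, -0.1392, 0.3208]
orientation: [-3.121, 0.356, 0.0]
force: [-0.8, -0.4, -0.4]
opening: 0.0096
```

```bash
cat > f.py <<'E'
from h import *
s,p,R=state();print((toP(p)*1000).round(2),"F",(R.T@s["force"]).round(2),"M",(R.T@s["wrist_torque"]).round(3),s["t"],round(s["opening"],4))
E
python3 f.py
```

```text
[112.65 -55.84 320.8 ] F [-0.68  0.58  0.36] M [ 0.041 -0.03  -0.05 ] 24.95 0.0096
```

>>> apply_moves(
  deltas=[
    [5,[0.1,0.2,1],0],
    [5,[0.1,0,1],0],
    [5,[0,0,0],0],
  ],
)

```text
t: 25.32
tool_pos: [0.591, -0.1395, 0.3188]
orientation: [-3.121, 0.356, 0.0]
force: [0.4, -0.7, -0.1]
opening: 0.0102
```

```bash
python3 f.py
```

```text
[112.89 -56.06 318.83] F [0.52 0.59 0.09] M [ 0.061  0.075 -0.027] 25.325 0.0102
```

>>> apply_moves(
  deltas=[
    [5,[0.1,0,1],0],
    [5,[0.1,0,1],0],
    [5,[0,0,0],0],
  ],
)

```text
t: 25.7
tool_pos: [0.5912, -0.1395, 0.3168]
orientation: [-3.121, 0.356, 0.0]
force: [1.0, -0.7, -0.6]
opening: 0.0102
```

```bash
python3 f.py
```

```text
[113.1  -56.05 316.84] F [1.13 0.49 0.62] M [ 0.096  0.168 -0.005] 25.7 0.0102
```

>>> apply_moves(
  deltas=[
    [5,[0.8,0,0],0],
    [5,[0,0,0],0],
  ],
)

```text
t: 25.95
tool_pos: [0.5919, -0.1397, 0.3168]
orientation: [-3.121, 0.356, 0.001]
force: [-0.1, 0.3, 0.3]
opening: 0.0101
```

```bash
python3 f.py
```

```text
[113.79 -56.07 316.81] F [-0.22 -0.29 -0.3 ] M [-0.004 -0.218 -0.041] 25.95 0.0101
```

>>> apply_moves(
  deltas=[
    [5,[0.2,0,1],0],
    [5,[0.2,0,1],0],
    [5,[0,0,0],0],
  ],
)

```text
t: 26.32
tool_pos: [0.5924, -0.1398, 0.3148]
orientation: [-3.121, 0.356, -0.0]
force: [-0.2, -0.6, -1.1]
opening: 0.01
```

```bash
python3 f.py
```

```text
[114.3  -56.04 314.84] F [-0.07  0.61  1.11] M [ 0.023 -0.001 -0.026] 26.325 0.01
```

>>> apply_moves(
  deltas=[
    [5,[0.2,0,1],0],
    [5,[0.2,0,1],0],
    [5,[0,0,0],0],
  ],
)

```text
t: 26.7
tool_pos: [0.5929, -0.1399, 0.313]
orientation: [3.121, -0.356, 0.001]
force: [0.8, -0.4, 0.2]
opening: 0.0099
```

```bash
python3 f.py
```

```text
[114.78 -56.05 312.97] F [ 0.89  0.18 -0.16] M [ 0.007  0.121 -0.04 ] 26.7 0.0099
```

>>> apply_moves(
  deltas=[
    [5,[0.15,0,1],0],
    [5,[0.15,0,1],0],
    [5,[0,0,0],0],
  ],
)

```text
t: 27.08
tool_pos: [0.5933, -0.14, 0.3111]
orientation: [3.121, -0.356, 0.001]
force: [1.1, 0.1, 1.4]
opening: 0.0095
```

```bash
python3 f.py
```

```text
[115.17 -56.06 311.11] F [ 1.04 -0.29 -1.36] M [0.007 0.146 0.014] 27.075 0.0095
```

>>> apply_moves(
  deltas=[
    [5,[0.5,0,0],0],
    [5,[0.15,0,1],0],
    [5,[0.15,0,1],0],
    [5,[0,0,0],0],
  ],
)

```text
t: 27.58
tool_pos: [0.5939, -0.1402, 0.3085]
orientation: [-3.121, 0.356, 0.0]
force: [2.3, -0.6, 0.6]
opening: 0.0099
```

```bash
python3 f.py
```

```text
[115.79 -56.09 308.55] F [ 2.42  0.04 -0.58] M [ 0.005  0.469 -0.048] 27.575 0.0099
```

>>> apply_moves(
  deltas=[
    [5,[0.15,0,1],0],
    [5,[0.15,0,1],0],
    [5,[0,0,0],0],
  ],
  grip_force=20,
)

```text
t: 27.95
tool_pos: [0.5942, -0.1402, 0.3066]
orientation: [-3.121, 0.356, 0.0]
force: [1.5, -0.9, -0.3]
opening: 0.0102
```

```bash
python3 f.py
```

```text
[116.08 -56.04 306.59] F [1.65 0.56 0.34] M [ 0.022  0.532 -0.034] 27.95 0.0102
```

>>> apply_moves(
  deltas=[
    [5,[1,0,0],0],
    [5,[0,0,0],0],
  ],
)

```text
t: 28.2
tool_pos: [0.5948, -0.1403, 0.3065]
orientation: [-3.121, 0.356, 0.002]
force: [-0.2, -0.4, 1.0]
opening: 0.0101
```

```bash
python3 f.py
```

```text
[116.79 -56.04 306.48] F [-0.12  0.43 -0.99] M [ 0.042 -0.192 -0.034] 28.2 0.0101
```

>>> apply_moves(
  deltas=[
    [5,[0.2,0,1],0],
    [5,[0.2,0,1],0],
    [5,[0,0,0],0],
  ],
)

```text
t: 28.58
tool_pos: [0.5954, -0.1405, 0.3046]
orientation: [-3.121, 0.356, 0.001]
force: [-0.6, -0.1, 0.1]
opening: 0.0098
```

```bash
python3 f.py
```

```text
[117.38 -56.05 304.6 ] F [-0.57  0.21 -0.13] M [ 0.022 -0.198  0.02 ] 28.575 0.0098
```

>>> apply_moves(
  deltas=[
    [5,[0.1,0,1],0],
    [5,[0.1,0,1],0],
    [5,[0,0,0],0],
  ],
)

```text
t: 28.95
tool_pos: [0.5957, -0.1405, 0.3027]
orientation: [-3.121, 0.356, 0.0]
force: [-0.3, 0.9, -0.2]
opening: 0.01
```

```bash
python3 f.py
```

```text
[117.68 -56.05 302.67] F [-0.53 -0.78  0.24] M [ 0.064 -0.121 -0.008] 28.95 0.01
```

>>> apply_moves(
  deltas=[
    [5,[0.15,0,1],0],
    [5,[0.15,0,1],0],
    [5,[0,0,0],0],
  ],
)

```text
t: 29.32
tool_pos: [0.596, -0.1406, 0.3007]
orientation: [-3.121, 0.356, 0.0]
force: [0.4, -0.2, 0.9]
opening: 0.0099
```

```bash
python3 f.py
```

```text
[117.96 -56.04 300.67] F [ 0.38  0.07 -0.93] M [ 0.003 -0.118  0.025] 29.325 0.0099
```

>>> apply_moves(
  deltas=[
    [5,[0.15,0,1],0],
    [5,[0.15,0,1],0],
    [5,[0,0,0],0],
  ],
)

```text
t: 29.7
tool_pos: [0.5963, -0.1407, 0.2987]
orientation: [-3.121, 0.356, 0.0]
force: [0.3, 0.7, -0.2]
opening: 0.0103
```

```bash
python3 f.py
```

```text
[118.27 -56.06 298.67] F [ 0.13 -0.73  0.23] M [ 0.03 -0.09  0.01] 29.7 0.0103
```

>>> apply_moves(
  deltas=[
    [5,[0.15,0,1],0],
    [5,[0.15,0,1],0],
    [5,[0,0,0],0],
  ],
)

```text
t: 30.08
tool_pos: [0.5966, -0.1408, 0.2968]
orientation: [-3.121, 0.356, -0.0]
force: [-0.1, 0.2, 1.2]
opening: 0.0098
```

```bash
python3 f.py
```

```text
[118.61 -56.05 296.8 ] F [-0.14 -0.15 -1.25] M [ 0.076 -0.148 -0.056] 30.075 0.0098
```

>>> apply_moves(
  deltas=[
    [5,[0.15,0,1],0],
    [5,[0.15,0,1],0],
    [5,[0,0,0],0],
  ],
)

```text
t: 30.45
tool_pos: [0.597, -0.1409, 0.2951]
orientation: [3.121, -0.356, 0.001]
force: [-0.2, 0.1, 2.8]
opening: 0.0101
```

```bash
python3 f.py
```

```text
[119.03 -56.07 295.1 ] F [-0.24 -0.05 -2.77] M [ 0.037 -0.031  0.013] 30.45 0.0101
```

>>> apply_moves(
  deltas=[
    [5,[0.1,0,1],0],
    [5,[0.1,0,1],0],
    [5,[0,0,0],0],
  ],
  grip_force=28,
)

```text
t: 30.82
tool_pos: [0.5972, -0.1409, 0.2929]
orientation: [3.121, -0.356, 0.001]
force: [1.7, -0.2, 1.2]
opening: 0.0099
```

```bash
python3 f.py
```

```text
[119.25 -56.07 292.88] F [ 1.68 -0.19 -1.23] M [0.023 0.299 0.024] 30.825 0.0099
```

>>> apply_moves(
  deltas=[
    [5,[0.1,0,1],0],
    [5,[0.1,0,1],0],
    [5,[0,0,0],0],
  ],
)

```text
t: 31.2
tool_pos: [0.5974, -0.141, 0.2908]
orientation: [3.121, -0.356, 0.001]
force: [2.8, -0.2, 2.0]
opening: 0.0099
```

```bash
python3 f.py
```

```text
[119.45 -56.06 290.84] F [ 2.75 -0.43 -1.96] M [ 0.002  0.567 -0.016] 31.2 0.0099
```

>>> apply_moves(
  deltas=[
    [5,[0.7,0,0],0],
    [5,[0.15,0,1],0],
    [5,[0.15,0,1],0],
    [5,[0,0,0],0],
  ],
)

```text
t: 31.7
tool_pos: [0.5981, -0.1411, 0.2884]
orientation: [-3.121, 0.356, 0.001]
force: [2.8, -0.7, -0.9]
opening: 0.0097
```

```bash
python3 f.py
```

```text
[120.17 -56.02 288.42] F [2.87 0.08 0.92] M [0.007 0.405 0.033] 31.7 0.0097
```

>>> apply_moves(
  deltas=[
    [5,[0.2,0,1],0],
    [5,[0.2,0,1],0],
    [5,[0,0,0],0],
  ],
)

```text
t: 32.08
tool_pos: [0.5985, -0.1412, 0.2864]
orientation: [-3.121, 0.356, 0.001]
force: [1.6, -1.2, -1.0]
opening: 0.0102
```

```bash
python3 f.py
```

```text
[120.54 -56.03 286.39] F [1.84 0.82 1.04] M [-0.002  0.328 -0.01 ] 32.075 0.0102
```

>>> apply_moves(
  deltas=[
    [5,[0.5,0,1],0],
    [5,[0.2,0,1],0],
    [5,[0,0,0],0],
  ],
)

```text
t: 32.45
tool_pos: [0.5991, -0.1413, 0.2844]
orientation: [-3.121, 0.356, 0.002]
force: [-0.4, -0.2, -2.0]
opening: 0.0095
```

```bash
python3 f.py
```

```text
[121.14 -56.03 284.37] F [-0.38  0.3   2.  ] M [ 0.015 -0.186 -0.055] 32.45 0.0095
```

>>> apply_moves(
  deltas=[
    [5,[0.2,0,1],0],
    [5,[0.2,0,1],0],
    [5,[0,0,0],0],
  ],
)

```text
t: 32.83
tool_pos: [0.5995, -0.1414, 0.2824]
orientation: [-3.121, 0.356, 0.002]
force: [-1.5, 0.0, -1.8]
opening: 0.0095
```

```bash
python3 f.py
```

```text
[121.53 -56.04 282.4 ] F [-1.51  0.32  1.79] M [ 0.052 -0.535  0.002] 32.825 0.0095
```

>>> apply_moves(
  deltas=[
    [5,[-0.4,0,1],0],
    [5,[0,0,0],0],
  ],
)

```text
t: 33.08
tool_pos: [0.5993, -0.1414, 0.282]
orientation: [3.121, -0.356, 0.0]
force: [-2.7, 0.4, 1.4]
opening: 0.0097
```

```bash
python3 f.py
```

```text
[121.38 -56.05 282.04] F [-2.7   0.18 -1.44] M [ 0.009 -0.673 -0.01 ] 33.075 0.0097
```

>>> apply_moves(
  deltas=[
    [5,[0.1,0,1],0],
    [5,[0,0,0],0],
  ],
)

```text
t: 33.33
tool_pos: [0.5997, -0.1415, 0.2815]
orientation: [3.121, -0.356, 0.002]
force: [-2.7, 0.1, 4.0]
opening: 0.0095
```

```bash
python3 f.py
```

```text
[121.77 -56.05 281.51] F [-2.69  0.55 -4.04] M [ 0.047 -0.613  0.034] 33.325 0.0095
```

>>> apply_moves(
  deltas=[
    [5,[0.1,0,1],0],
    [5,[0,0,0],0],
  ],
)

```text
t: 33.58
tool_pos: [0.6, -0.1416, 0.2809]
orientation: [3.121, -0.356, 0.003]
force: [-2.3, -0.3, 5.6]
opening: 0.0098
```

```bash
python3 f.py
```

```text
[122.07 -56.1  280.88] F [-2.2   0.85 -5.56] M [ 0.088 -0.497 -0.008] 33.575 0.0098
```

>>> apply_moves(
  deltas=[
    [5,[-0.8,0,-1.2],0],
    [5,[0,0,0],0],
  ],
)

```text
t: 33.83
tool_pos: [0.5993, -0.1414, 0.2817]
orientation: [3.121, -0.356, 0.004]
force: [2.8, -1.1, 2.3]
opening: 0.0098
```

```bash
python3 f.py
```

```text
[121.38 -56.09 281.73] F [ 2.96  0.49 -2.25] M [ 0.007  0.611 -0.047] 33.825 0.0098
```

>>> apply_moves(
  deltas=[
    [5,[0.3,0,-1],0],
    [5,[0,0,0],0],
  ],
)

```text
t: 34.08
tool_pos: [0.5994, -0.1414, 0.2822]
orientation: [3.121, -0.356, 0.002]
force: [4.5, -1.5, -1.2]
opening: 0.0099
```

```bash
python3 f.py
```

```text
[121.43 -56.06 282.18] F [4.73 0.41 1.16] M [ 0.025  1.054 -0.048] 34.075 0.0099
```

>>> apply_moves(
  deltas=[
    [5,[0,0,-0.7],0],
    [5,[0,0,0],0],
  ],
)

```text
t: 34.33
tool_pos: [0.5992, -0.1414, 0.2824]
orientation: [3.121, -0.356, 0.001]
force: [4.3, -1.1, -3.6]
opening: 0.0098
```

```bash
python3 f.py
```

```text
[121.23 -56.08 282.44] F [4.46 0.07 3.65] M [ 0.04   1.04  -0.017] 34.325 0.0098
```

>>> apply_moves(
  deltas=[
    [5,[0.6,0,0.8],0],
    [5,[0,0,0],0],
  ],
)

```text
t: 34.58
tool_pos: [0.5996, -0.1414, 0.282]
orientation: [-3.121, 0.356, 0.0]
force: [2.3, -0.9, 0.5]
opening: 0.01
```

```bash
python3 f.py; python3 - <<'E'
from h import *
f=lambda im,x,y,w,h,k:cv2.resize(im[y:y+h,x:x+w],None,fx=k,fy=k,interpolation=cv2.INTER_CUBIC)
a=viewer.read_camera("scene");cv2.imwrite("pics/pre.png",f(a,240,165,40,45,12))
E
```

```text
[121.68 -56.05 282.02] F [ 2.46  0.37 -0.47] M [ 0.06   0.411 -0.018] 34.575 0.01
```

>>> apply_moves(
  deltas=[
    [5,[0.4,0,0],0],
    [5,[0,0,0],0],
    [12,[0,0,0],0],
    [20,[0,0,0],0],
    [28,[0,0,0],0],
  ],
  grip_force=10,
)

```text
t: 35.25
tool_pos: [0.5999, -0.1415, 0.2818]
orientation: [-3.121, 0.356, 0.001]
force: [0.2, 0.2, 0.3]
opening: 0.0257
```

>>> apply_moves(
  deltas=[
    [30,[0,0,0],0],
    [30,[0,0,-10],0],
    [30,[0,0,-30],0],
    [30,[0,0,-40],0],
    [30,[0,-20,-40],0],
  ],
)

```text
t: 35.88
tool_pos: [0.6042, -0.1228, 0.404]
orientation: [3.121, -0.359, 0.001]
force: [0.9, -0.4, -0.2]
opening: 0.0304
```

>>> apply_moves(
  deltas=[
    [30,[0,-60,-10],0],
    [30,[0,-60,0],0],
    [30,[0,-60,0],0],
    [30,[0,-60,0],0],
    [30,[0,0,0],0],
  ],
)

```text
t: 36.5
tool_pos: [0.6586, 0.1163, 0.4126]
orientation: [-3.121, 0.348, -0.001]
force: [0.6, 0.1, -0.1]
opening: 0.0298
```

```bash
python3 f.py; python3 - <<'E'
from h import *
f=lambda im,x,y,w,h,k:cv2.resize(im[y:y+h,x:x+w],None,fx=k,fy=k,interpolation=cv2.INTER_CUBIC)
a=viewer.read_camera("scene");b=viewer.read_camera("top")
cv2.imwrite("pics/end.png",np.hstack([f(a,240,160,40,55,10),f(b,235,155,40,55,10)]))
s,p,R=state();c=press(.115,-.056,.056);l=-.13
u=np.cos(l)*PZ+np.sin(l)*PX;w=np.cos(l)*PX-np.sin(l)*PZ
for n,o in(("scene",(239.5,159.5)),("top",(234.5,154.5))): print(n,[((proj(n,X)-o)*10).round() for X in(c+u*.055+w*.0125,c,c+u*.055,c-u*.038)])
E
```

```text
[120.99 208.39 412.58] F [ 0.52 -0.19  0.09] M [ 0.062 -0.045 -0.009] 36.5 0.0298
scene [array([192., 229.]), array([178., 358.]), array([163., 219.]), array([189., 451.])]
top [array([217., 261.]), array([216., 286.]), array([208., 296.]), array([221., 280.])]
```

View pics/end.png

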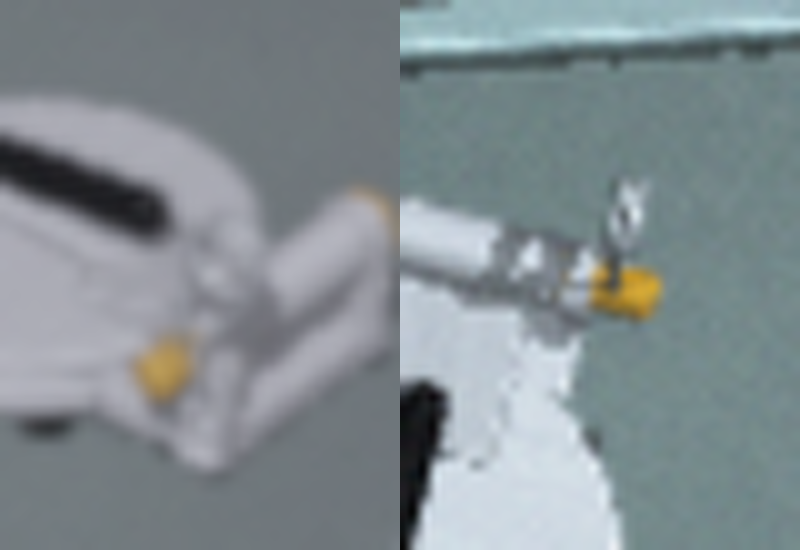

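```bash
python3 - <<'E'
from h import *
X,e=tri((261.0,185.7),(257.3,176.0));print(X,e,toP(X)*1000)
for z in(.08,.09,.1,.11):print(z,(toP(onz("top",(257.3,176),z))*1000).round(1),(toP(onz("scene",(261.,185.7),z))*1000).round(1))
import numpy as np
np.set_printoptions(linewidth=220)
a=viewer.read_camera("scene");b=viewer.read_camera("top")
print(a[178:204,250:272].astype(int).sum(2)//3);print(a[190:204,250:266,2].astype(int)-a[190:204,250:266,0])
print(b[170:190,248:264].astype(int).sum(2)//3)
p=cv2.imread("pics/pre.png");print(p.shape)
E
```

```text
[ 0.61237207 -0.14576771  0.10624423] [np.float64(0.0027923993117305503), np.float64(0.0027923993117304623)] [135.0938826  -57.37668324 106.24422797]
0.08 [139.1 -54.7  80. ] [109.8 -30.   80. ]
0.09 [138.4 -55.   90. ] [118.7 -41.2  90. ]
0.1 [137.7 -55.3 100. ] [127.6 -52.4 100. ]
0.11 [136.9 -55.6 110. ] [136.6 -63.7 110. ]
[[ 39  52  75  94 110 133 155 168 172 172 173 173 172 167 150 129 119 118 117 118 116 117]
 [ 33  35  37  42  55  82 123 159 171 173 172 172 172 171 163 140 121 117 116 117 117 119]
 [ 32  32  34  38  49  51  95 149 169 172 171 168 169 169 166 147 126 117 117 116 117 121]
 [ 53  43  35  36  41  41  78 133 161 167 166 160 162 165 163 149 128 118 116 118 120 134]
 [ 98  78  60  45  42  50  78 120 150 154 153 155 165 171 169 153 130 118 118 125 138 156]
 [145 130 111  88  73  83 102 126 143 145 140 151 166 172 177 163 139 124 130 146 162 172]
 [171 165 156 138 122 122 131 145 147 143 134 147 160 171 171 166 150 143 154 167 175 180]
 [176 173 170 163 158 154 154 156 150 152 148 150 155 159 164 158 153 161 171 178 182 182]
 [165 167 169 168 164 162 161 157 150 156 1
[... 3189 characters left out ...]
28 125 128 124]
 [213 146 122 107 116 192 147 109  84 113 113 124 125 132 129 128]
 [205 148 131 117 145 203 182 105  74 135 130 129 130 128 129 127]
 [128 134 135 127 196 204 163 119  84 126 127 122 127 129 128 132]
 [118 127 128 134 142 144 115  82  75 119 138 140 139 134 130 129]
 [110 140 113 167 180 172 127 104  97 129 138 142 136 132 132 128]
 [108 108 110 137 149 141 101  94  99 109 112 121 120 126 130 128]
 [135 139 121 108 108 125 113 104  91  92  92 115 125 128 126 126]
 [138 138 136 118 104 106 123 129 129 130 112 126 128 126 128 130]
 [161 139 137 136 154 146 133 127 130 128 132 128 130 130 128 128]
 [212 170 157 155 198 137 127 129 128 128 132 130 131 131 129 129]]
(540, 480, 3)
```

```bash
python3 - <<'E'
from h import *
np.set_printoptions(linewidth=220)
p=cv2.resize(cv2.imread("pics/pre.png"),(40,45),interpolation=cv2.INTER_AREA).astype(int)
a=viewer.read_camera("scene").astype(int)[165:210,240:280]; z=cv2.imread("pics/scene1.png").astype(int)[165:210,240:280]
for n,i in(("pre",p),("now",a)):
    d=(i-z).sum(2)//3; print(n,"diff to no-clip, rows 174.., cols 250..");print(d[9:42,10:30])
E
```

```text
pre diff to no-clip, rows 174.., cols 250..
[[ -24  -31  -58  -74  -69  -53  -41  -46  -50  -54  -72  -75  -35  -10   -9  -28  -42  -45  -44  -45]
 [ -15  -18  -38  -54  -57  -53  -47  -51  -55  -63  -89  -93  -51  -15  -11  -30  -43  -45  -44  -44]
 [  12    4  -14  -38  -50  -52  -52  -52  -54  -64  -97 -108  -69  -28  -14  -28  -41  -44  -44  -43]
 [  74   51   10  -23  -37  -43  -49  -50  -48  -57  -92 -109  -78  -43  -21  -27  -40  -43  -43  -44]
 [ 124   99   50   26   11  -11  -32  -39  -36  -43  -78  -97  -69  -48  -32  -33  -40  -44  -44  -44]
 [ 125  112   79   70   64   41    7  -18  -26  -33  -56  -69  -46  -37  -36  -38  -41  -43  -45  -43]
 [ 103   80   56   65   71   76   47    0  -20  -26  -34  -39  -30  -28  -34  -39  -42  -43  -43  -43]
 [  38   27   29   58   77   93   74   21  -12  -19  -19  -19  -21  -24  -30  -37  -44  -43  -43  -39]
 [ -12   -5    9   49   77   92   78   35   -3  -10   -8  -15  -19  -22  -26  -36  -43  -42  -37  -25]
 [ -35  -28  -18   15   44   56   52   29   -2  -12  -13  -13  -16  -19  -22  -35  -40  -31  -18  -10]
 [ -55  -52  -46  -22    1
[... 4427 characters left out ...]
-5  -1   0  -1   1   1  -1   0   0]
 [  0   0   2   5   3  -1  -2  -1   0  -9 -19  -8  -1   0  -1   1   0   0   0   1]
 [  0  -1   0   1   0  -4  -5  -5  -1  -3  -9  -4   0   1   0   1   0   1   0   1]
 [ -1  -1   0   0   0  -5  -3  -4  -5  -7   0   2   0   0   1   0   0   1   1  -1]
 [  1   0   0   0  -2  -4   3  -1  -4  -3   9   6   1   0   1   1   1   1   0   1]
 [  1   1   0   1  -3 -10  -6  -3  -1   0   4   3   1   0   1   1   0   0   1   1]
 [  0   1   0   1  -2 -14 -21  -6  -1   0   1   0   1   1   1   1   0   0   0   1]
 [  0   0   1  -1   0  -6 -15  -5   0   1   0   0   0   0   1   0  -1  -1   0   0]
 [ -1   0   2   1   1  -2  -4  -1   0   1   1   0   0   0   1   0   0  -1   0   0]]
```

>>> apply_moves(
  deltas=[
    [30,[0,-20,0],0],
    [30,[0,0,0],0],
    [30,[0,0,0],0],
    [30,[0,0,0],0],
    [30,[0,0,0],0],
  ],
)

```text
t: 37.38
tool_pos: [0.663, 0.131, 0.412]
orientation: [3.121, -0.357, -0.0]
force: [-0.2, 0.6, 0.1]
opening: 0.0301
```

```bash
python3 - <<'E'
from h import *
np.set_printoptions(linewidth=220)
e=cv2.resize(cv2.imread("pics/end.png")[:,:400],(40,55),interpolation=cv2.INTER_AREA).astype(int)
a=viewer.read_camera("scene").astype(int)[160:215,240:280];b=viewer.read_camera("top").astype(int);cv2.imwrite("pics/top9.png",b.astype(np.uint8))
print("max change since end.png",np.abs(a-e).sum(2).max()//3)
t1=cv2.imread("pics/top1.png").astype(int)
print(((b-t1).sum(2)//3)[170:192,246:264])
print("R-B now");print((b[...,2]-b[...,0])[178:190,248:264]);print("R-B before");print((t1[...,2]-t1[...,0])[178:190,248:264])
E
```

```text
max change since end.png 4
[[  1  -2  -2  -3  -2  -3   0  -1  -2   2  -1  -2  -4  -2  -5   0  -3  -3]
 [ -3  -2  -2   3   0   0  -3  -5   0  -6  -5  -4  -3   1   3  -4  -2   0]
 [ -1  -6  -6   1  -4   3  -3  -2  -5  -5  -6  -4  -4   5  -2  -3   0  -4]
 [ -1  -4  -3  -3  -5  -1  -2  -4  -3  -6 -19  35  12  30   6  -4  -5   2]
 [  0  -4  -1  -2  -1  -4  -1  -1  -1  -4 -10  61  62  29  -2  -3   1   0]
 [  2  -3  -2  -6   0  -3  -3  -1  -5  -5   2  37  72  17  -5   0  -3  -5]
 [ -1  -3   0  -3  -1  -2   0  -4   0  -1  33 -17  94  28   2   3  -3  -2]
 [-31 -23 -19  -6  -7  -3  -4  -4  -4 -17  54  -4  53  11  -2  -4   3   0]
 [-85 -83 -43 -45 -34 -21 -20 -18 -13 -23  20  13  19  -1  -3  -3  -6  -7]
 [-92 -69  -6 -69 -86 -81 -73 -55 -36 -38 -13  13   2  -1   2  -1   1  -2]
 [-88 -16  -2 -68 -88 -75 -86 -13 -57 -38 -39 -12 -18  -9  -6  -1   2  -1]
 [-66 -19 -14 -69 -84 -71 -64  -7 -14 -25 -37  12   1  -6   3   1  -4  -4]
 [-11 -54 -70 -74 -77 -66 -17 -13 -14 -19 -35  -2   0  -1  -1  -2  -5  -4]
 [-42 -46 -52 -49 -57 -46 -58 -65 -55 -56 -38  -6  -5  -3   0  -5   0  -2]
 [-10 -17 -31  -1  -6  
[... 1506 characters left out ...]
 -23 -21 -21 -23 -22 -23 -20]
 [-23 -22 -20  -6 -18 -20 -17  -4  -4 -14 -21 -22 -20 -20 -22 -18]
 [-19 -20 -19 -16 -19 -21  21  80  91  45  14  -1 -11 -24 -20 -22]
 [-21 -19 -19   2 -17 -20  73 125 101 127 140 108  52 -12 -23 -20]
 [-19 -19 -16  -3 -16 -20  77 110  23 105 147 153 148   5 -22 -21]
 [-16 -16  -2 -19 -18 -15  86  97  39  99 145 153 145   5 -22 -21]
 [-15 -14 -15 -18 -17  -7  48  71  96 110 122 131  92  -2 -24 -23]
 [-18 -17 -14 -14 -17 -14 -14  -4  18  33  57  82  17 -19 -21 -26]
 [-19 -15 -18 -17 -13 -15 -22 -25 -20 -23 -13  -9 -19 -24 -22 -22]
 [-19 -18 -16 -15 -17 -23 -22 -24 -21 -24 -21 -23 -21 -22 -23 -24]
 [-20 -18 -21 -18 -20 -19 -25 -25 -26 -25 -24 -24 -21 -23 -24 -24]]
```

```bash
python3 -c "
from plant import order
print(order.close_job())"
```

```text
the job is handed in; nothing more can be done
None
```

I pushed the pin home, worked the clip's straight leg down through the cross-hole, snapped it on and let go. The job was handed in at about 37.5 s. One check disagrees: the pin seems to have turned.

- **Pin:** friction stayed at about 3 N, then jumped to 7–10 N at the stop. The camera then showed the head flush against the ear.
- **First try at the clip:** the tip missed the hole and slid down the pin's −x side. I lifted it, tilted the clip against the pin's +x side to a lean of about −0.14 rad, and tried again.
- **Insertion:** the tip was in the hole, since moving sideways was resisted both ways along the pin. I then followed the slant by force; the largest force I read was 5.6 N.
- **Snap:** the bent leg rode over the pin with only about 3 N of push (4–10 N was given). It then pulled downward over the last few mm and stopped. An upward tug of about 3.7 N barely moved it.
- **After release:** the straight leg still passes through the pin axis, its tip shows below the pin at the expected depth, and nothing moved for 0.8 s. The robot is clear, and I went nowhere near the bowl or tray.

**What disagreed:** while gripped, the clip leaned about −0.1 rad; after release it leans about +0.2 rad. The hole's mouth shifted the same way in the top view. So the pin, which was said to be too tight to turn, appears to have turned by about 0.3 rad, and I don't know why. The coil measured about 4 mm closer to the pin than nominal, roughly the accuracy of that measurement. I did not measure the bent leg's opening.

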